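Hold the light shutter open with an S-hook

TASK

Keep the spring-return shutter of the microscope's light base open: pick up the S-hook, feel one of its ends through the small hole in the shutter's flat pull tab, draw the shutter out with it and catch the other end behind the anchor post, so that the hook alone holds the shutter open when you let go. Press and pull gently, move the light base's parts only with the hook (never with the gripper), and leave the dish, jar and notebook where they are.

Things in the scene. Friction and masses are not known exactly. Their poses are not given: they have to be found in the camera images.
- lightbase: Fixed white light base of a microscope, housing 200 x 200 x 76 mm, with an 8 mm thick foot plate reaching out of its front. Origin: on the bench under the axis of the steel anchor post; x points from the post to the housing (its front face at x = 170 mm), y to the left of that, z up. The hook has room all round the post above z = 40 mm.
- post_top (a point): Centre of the top of the upright anchor post: 10 mm in diameter, top 86 mm above the bench, a 24 mm wide collar round its foot up to 38 mm. Fixed to the light base, axes as there.
- tab_ref (a point): Fixed point of the light base at x = 130, y = 26, z = 40 mm in its frame (same axes), on the pull tab's middle plane, below its hole while the shutter is shut. The hole (9.5 mm diameter, axis along y, in the tab's middle) has just this x; its centre lies 5 to 35 mm above this point. That height is set by hand and not reported: see or feel for it (40 N to shift).
- shutter (a joint): Travel of the shutter (m): 0 shut, grows as bar and tab are drawn in the light base's -x, to the post; stop at 0.055; a spring shuts it, 2.5 N at 0 plus 90 N/m. The tab is an upright plate, 27 mm in x, 66 mm tall, 3 mm thick, held at its +x end by a 10 mm thick bracket; it yields to +y by 12 mm (400 N/m), then a hard stop. Hook caught at both ends: about 0.03; to swing it round the post: 0.04.
- shook_mid (a point): Loose S-hook, 5 mm steel wire, 60 g, flat on the bench. Origin: middle of its rubber sleeve (x 40, y 14, z 18 mm; grip here), on the wire's axis, 9 mm above the bench; x along the shank, z up. Wire axis in x,y (mm): 0,0; 46,0; 52,4; 54,11; straight to the square-cut tip at 42.8,35.1 (leans back 25 deg); the other half is this turned 180 deg about z.
- dish: Bystander: open glass dish, 90 mm across, 15 mm high; origin at the centre of its underside.
- jar: Bystander: amber glass jar, 48 mm across, 75 mm high; origin at the centre of its underside.
- notebook: Bystander: dark green notebook, 150 x 210 x 18 mm; origin at the centre of its underside.
Things that resemble listed ones, but are neither listed nor needed, are in the scene too. What is shaped like the part that bears shook_mid but red is not meant.

How it is judged:
By the outcome, as a careful person would: the job done as asked, in the order asked, and still so for the second after the job is handed in, with the robot touching nothing.
It also fails if it takes over 64 s, if anything falls off the work surface, if the arm or the gripper's body presses on something with over 40 N, if the wrist force passes 120 N, or if a joint passes its speed limit or range.

ROBOT

A 6-joint arm with a two-finger parallel gripper is mounted at the origin on the work surface. World frame = base frame: x ahead of the robot, y to its left, z up, the work surface at z = 0. Lengths are in mm, angles in rad, forces in N, time in s.
With the tool pointing down it reaches from about 400 to 825 mm from the base axis. Payload 7 kg.
Tool frame: the origin (TCP) lies at the very end of the fingers, on their centre line; the grasp point (between the pads) lies 19 mm behind it; x points along the fingers, y is the direction in which the jaws open and shut, and the axes are right-handed (so a half turn about x gives the same grasp; the last joint's range is limited). The gripper opens to 85 mm and grips with 20 to 120 N. Pads are 22 mm wide; open, the fingers measure 114 mm over their backs; the gripper's body (76 mm by 85 mm) begins 54 mm behind the grasp point. The pads swing forward as they close: fully open they stand 13 mm farther back than shut.
Start: joints at [-0.856, 0.359, 0.012, 0, -1.224, -0.288], TCP at [279.395, -614.438, 231.302] pointing down, gripper open.
Joint ranges: [-3.07, 3.07], [-1.43, 2.12], [-1.02, 1.25], [-3.03, 1.67], [-3.05, -0], [-3.03, 3.03]. Speed limits (rad/s): [2.39, 2.39, 3.01, 3.14, 3.14, 3.14].

INTERFACE

Orientations are given as a unit quaternion [w, x, y, z].
In Python, from rig import robot, kinematics, sense, vision, nets gives the robot as it stands. Calls block until the motion is done:
- robot.move_pose(position, orientation): joint-space move of the TCP to a pose.
- robot.move_linear(position, rate=150, rotation=None, guard=None): straight line of the TCP; rotation=None keeps the orientation; rate is the mean speed in mm/s. With guard (N) it stops when the force on the tool has changed by that much, and returns True; else False.
- robot.move_j(angles): joint-space move.
- robot.command_gripper(opening, strength=None): finger opening in mm; strength is the grip in N (None keeps the last); returns when the fingers have stopped.
- robot.pause(seconds).
- kinematics.solve_ik(position, orientation): joint angles nearest the present ones, or None.
- sense(): the state.
- vision.camera(name): name is "scene" or "side" or "wrist"; returns (picture, depth): 384x512x3 uint8, red, green, blue; 384x512 float32, mm along the optical axis (not along the pixel's ray), 0 where there is no reading.
- vision.camera_params(name): a dict with "intrinsics" (3x3 intrinsics, pixels), "dist_coeffs" ([k1, k2, p1, p2, k3] as OpenCV has them; the pictures are not rectified), "origin" and "attitude" of the camera in the world. Camera axes: x right, y up, looking along -z (the intrinsics and any distortion apply to the point x, -y, -z); pixel columns grow to the right and rows downward; lengths in mm; the calibration is good to about 2 mm. A picture is of the moment at which its call begins: read the wrist's pose just before it. camera_params takes no time and is no camera call; for the wrist camera it gives the pose at the moment of the call.
A pose or a line that the arm cannot do raises robot.MotionError and nothing moves.
- robot.close_job(): hands the job in, once; it reports no verdict.
Trained networks look in the newest picture that a camera, given by its name, has taken for a name from the list of things; names that differ only in an ending like _2 or _b are one class to them, and where a whole thing is asked for, a point or a joint stands for the part that bears it (a point fixed in the world has none). Each returns a list of dicts, best first, with "conf" (0 to 1); they miss things now and then, are a little off and sometimes report something else, mostly with a low value. They report only what shows in the picture. A call takes as long as a camera call. They do not tell look-alikes from the thing itself.
- nets.boxes_of(query, camera): "extent" ([left, top, right, bottom] in pixels, round what is visible of it).
The state is a dict: "time_s": time; "qpos": joint angles; "qd": joint speeds; "tau": joint torques, N m; "ee_pos": TCP position; "eef_rot": TCP orientation; "wrist_force": force on the tool from outside, world axes, zero at the start; "torque": the same for the moment, N m; "gripper_width": finger opening in mm.
Only numpy, scipy, OpenCV 4.12 (cv2) and the standard library are available. Lean on these libraries where they do the work, as an engineer would, in place of code of your own. Each camera call takes 0.05 s, during which the arm holds its last target.

## Working session

There is one attempt and no reset: what is moved stays moved. The work goes in short steps, each a Python script; the robot and the scene stay as the last script left them, time stands still between calls to the robot, and variables do not carry over. Pictures are saved under pics/ and viewed, and the job is handed in when it is done.

```bash
ls; mkdir -p pics; cat > h.py <<'E'
import numpy as np, cv2
from rig import robot, kinematics, sense, vision, nets
def save(img,name,scale=1.5):
    cv2.imwrite('pics/'+name, cv2.resize(img[:,:,::-1],None,fx=scale,fy=scale,interpolation=cv2.INTER_CUBIC))
E
python3 - <<'E'
from h import *
s=sense(); print(s)
for c in ["scene","side","wrist"]:
    p,d=vision.camera(c); save(p,c+'0.png'); np.savez('pics/'+c+'0.npz',p=p,d=d)
    print(c,vision.camera_params(c))
    if c!='wrist':
        for q in ["lightbase","shook_mid","shutter","post_top"]:
            print(q,nets.boxes_of(q,c))
E
```

```text
pics
{'time_s': 0.0, 'qpos': array([-8.55886232e-01,  3.59342383e-01,  1.10849529e-02, -3.47467388e-04,
       -1.22410241e+00, -2.88103363e-01]), 'qd': array([ 0.00042021,  0.00074179,  0.00036408, -0.00043639, -0.00216753,
       -0.00094183]), 'tau': array([ 9.13042322e-05, -5.83318484e+01,  2.93402749e+01,  6.93635434e+00,
       -6.24978275e-03,  6.34402994e-06]), 'ee_pos': array([ 279.21159909, -614.02720579,  230.40430229]), 'eef_rot': array([ 0.69091079, -0.14917505,  0.69123973,  0.15025554]), 'wrist_force': array([ 0.92653281,  0.12438712, -0.61783303]), 'torque': array([-0.01582706,  0.0228037 , -0.00704984]), 'gripper_width': 85.15643366918168}
scene {'intrinsics': array([[347.5590218 ,   0.        , 255.84292028],
       [  0.        , 347.5590218 , 188.38111495],
       [  0.        ,   0.        ,   1.        ]]), 'dist_coeffs': array([-0.09232508,  0.        ,  0.        ,  0.        ,  0.        ]), 'origin': array([1245.8274022 , -637.05252606,  735.72718179]), 'attitude': array([0.80671167, 0.44338465, 0.18432548, 0.34445676])}
lightbase [{'extent': [239.7, 188.3, 
[... 701 characters left out ...]
[145.3, 273.7, 217.1, 363.0], 'conf': 0.45}]
shook_mid [{'extent': [291.1, 138.8, 306.5, 150.6], 'conf': 0.62}]
shutter [{'extent': [299.3, 266.4, 319.9, 301.1], 'conf': 0.73}, {'extent': [209.7, 183.1, 226.1, 198.3], 'conf': 0.55}]
post_top [{'extent': [139.9, 163.6, 271.5, 222.1], 'conf': 0.84}]
wrist {'intrinsics': array([[327.38824461,   0.        , 257.78403518],
       [  0.        , 327.38824461, 190.00937317],
       [  0.        ,   0.        ,   1.        ]]), 'dist_coeffs': array([-0.01653296,  0.        ,  0.        ,  0.        ,  0.        ]), 'origin': array([ 219.02214157, -641.706689  ,  374.18374037]), 'attitude': array([ 0.53630643, -0.07239815, -0.11192822,  0.83343026])}
```

View pics/scene0.png

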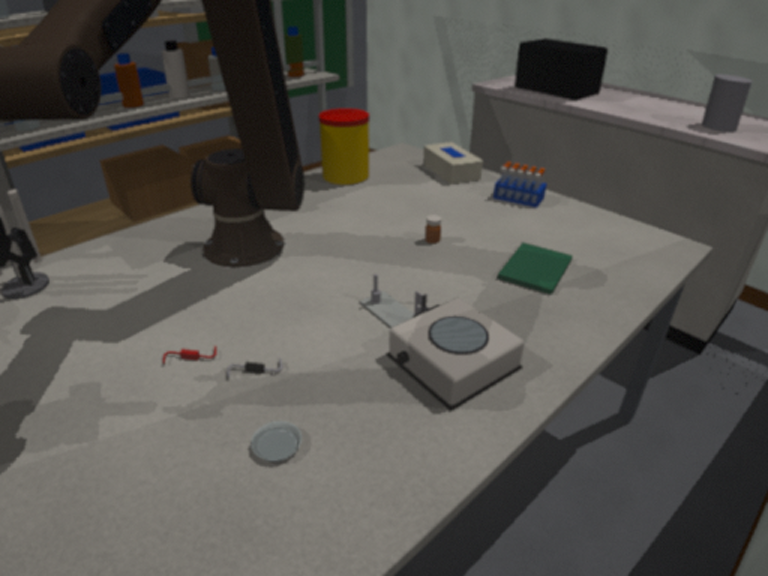

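View pics/side0.png

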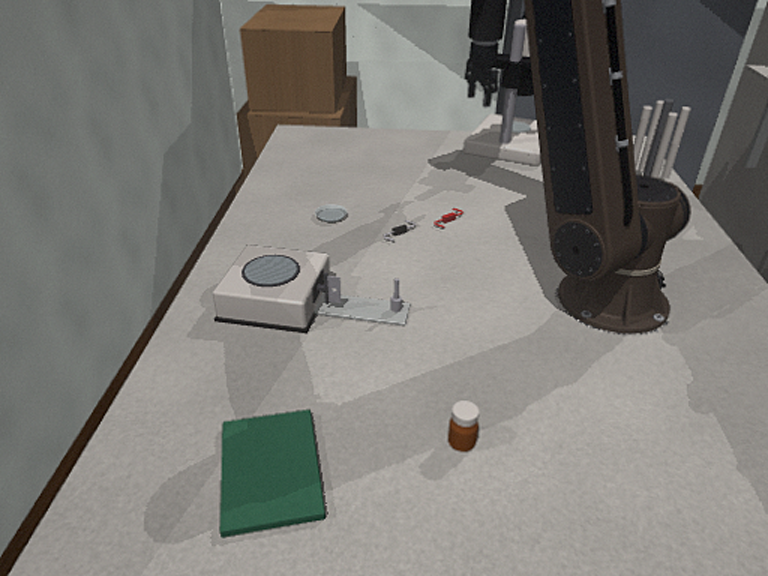

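View pics/wrist0.png

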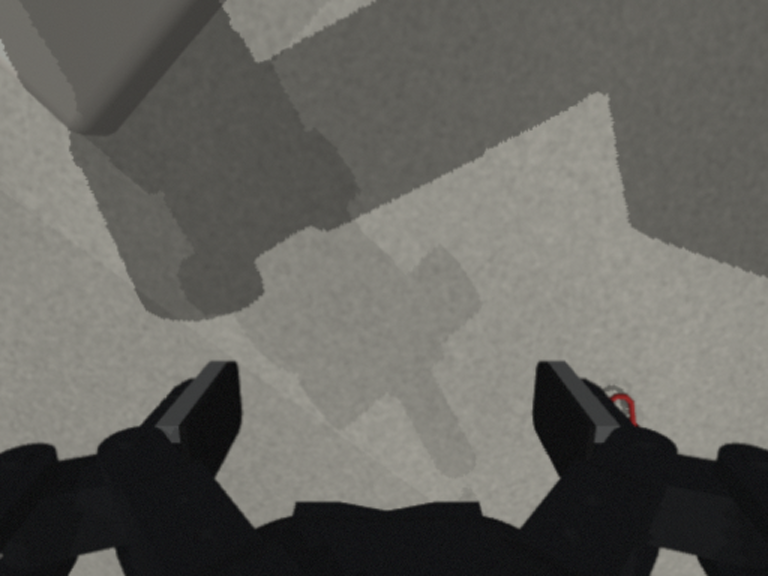

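The pictures show two S-hooks. The dark-sleeved one is at scene (170,245) and side (267,153); the red one is at scene (127,236) and side (299,145). Dark is the one meant. The side net box landed on the red one, so I reject it. The light base is at scene (300,230) and side (180,195). Next I'll compute positions.

```bash
cat >> h.py <<'E'
from scipy.spatial.transform import Rotation as R
def rot(q): return R.from_quat([q[1],q[2],q[3],q[0]]).as_matrix()
def quat(M):
    q=R.from_matrix(M).as_quat(); return [q[3],q[0],q[1],q[2]]
F=np.diag([1.,-1,-1])
def proj(cp,P):
    P=np.atleast_2d(P).astype(float)
    c=((P-cp['origin'])@rot(cp['attitude']))@F
    u,_=cv2.projectPoints(c.reshape(-1,1,3),np.zeros(3),np.zeros(3),cp['intrinsics'],cp['dist_coeffs'])
    return u.reshape(-1,2)
def ray(cp,uv):
    uv=np.atleast_2d(uv).astype(float)
    n=cv2.undistortPoints(uv.reshape(-1,1,2),cp['intrinsics'],cp['dist_coeffs']).reshape(-1,2)
    c=np.c_[n,np.ones(len(n))]@F
    return c@rot(cp['attitude']).T
def atz(cp,uv,z):
    r=ray(cp,uv); o=cp['origin']; return o+r*((z-o[2])/r[:,2])[:,None]
def atd(cp,uv,d):
    r=ray(cp,uv); return cp['origin']+r*np.atleast_1d(d)[:,None]
def tri(obs):
    A=np.zeros((3,3));b=np.zeros(3)
    for cp,uv in obs:
        r=ray(cp,uv)[0]; r/=np.linalg.norm(r); M=np.eye(3)-np.outer(r,r); A+=M; b+=M@cp['origin']
    return np.linalg.solve(A,b)
E
python3 - <<'E'
from h import *
sc,sd=vision.camera_params('scene'),vision.camera_params('side')
print('hook',atz(sc,(170,245.3),9),atz(sd,(267,153),9),tri([(sc,(170,245.3)),(sd,(267,153))]))
print('red',atz(sc,(127,236),9),atz(sd,(299.5,145),9))
print('posttop',tri([(sc,(250.3,184.3)),(sd,(264.3,187))]))
d=np.load('pics/scene0.npz')['d'];ds=np.load('pics/side0.npz')['d']
for n,cp,D,ps in [('sc',sc,d,[(305,223),(270,232),(250,195),(280,200)]),('sd',sd,ds,[(180,180),(180,205),(263,200),(223,193)])]:
  for u,v in ps: print(n,u,v,atd(cp,(u,v),D[v,u]))
a=cv2.imread('pics/scene0.png')
p=np.load('pics/scene0.npz')['p'];q=np.load('pics/side0.npz')['p']
A=cv2.resize(p[170:280,100:260][:,:,::-1],None,fx=5,fy=5,interpolation=cv2.INTER_CUBIC)
B=cv2.resize(q[130:240,130:290][:,:,::-1],None,fx=5,fy=5,interpolation=cv2.INTER_CUBIC)
cv2.imwrite('pics/cA.png',A);cv2.imwrite('pics/cB.png',B)
E
```

```text
hook [[ 485.84310794 -264.85434407    9.        ]] [[ 481.6336881  -264.06451725    9.        ]] [ 482.67416692 -264.28966377    7.77580729]
red [[ 352.95796362 -343.34803536    9.        ]] [[ 351.29059415 -341.21038417    9.        ]]
posttop [479.8767791   82.36877573  80.90556068]
sc 305 223 [[755.73783253  51.4945119   80.49346879]]
sc 270 232 [[697.6056833  -40.72450231  63.04110877]]
sc 250 195 [[483.03437137  78.23837536  38.2883449 ]]
sc 280 200 [[620.24876445  86.30921101  81.17978662]]
sd 180 180 [[753.28753156  58.66561915  77.87132629]]
sd 180 205 [[734.77059181 155.96912575  50.63195713]]
sd 263 200 [[482.3028757   91.16908942  36.75739203]]
sd 223 193 [[622.69265214   7.54694617  -2.09320901]]
```

View pics/cA.png

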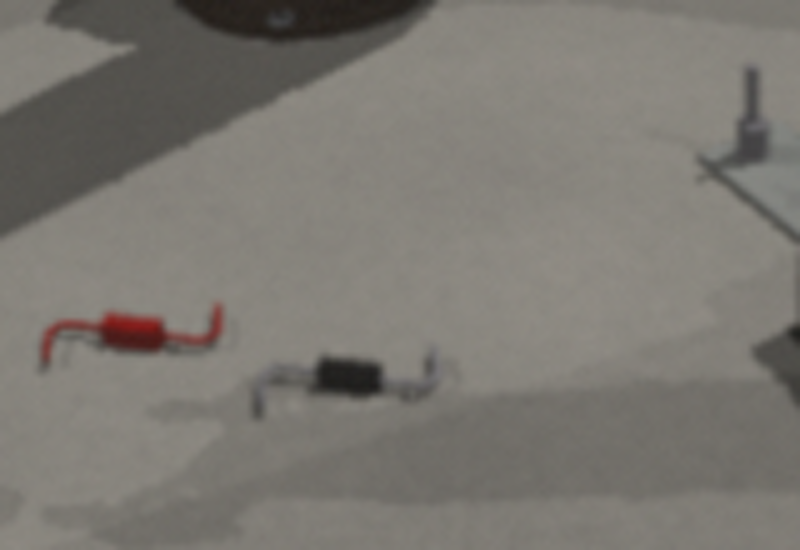

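View pics/cB.png

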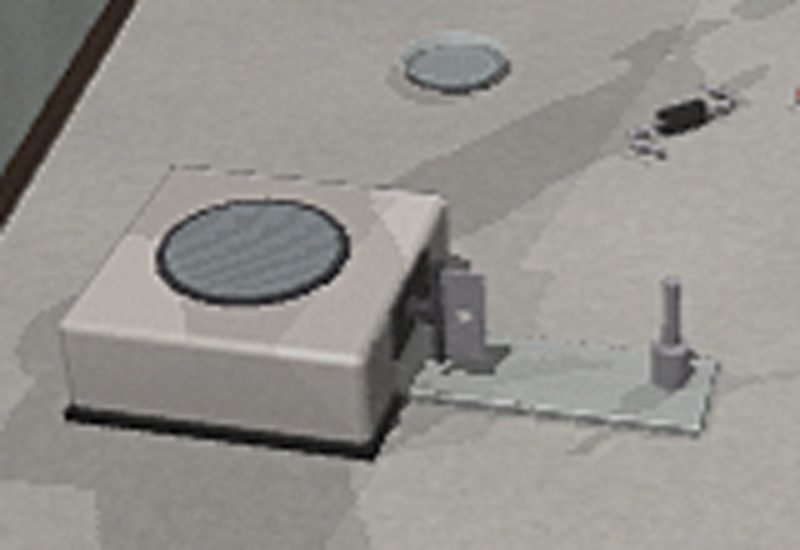

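```bash
cat >> h.py <<'E'
def down(ang,flip=1):
    # tool pointing down, hook x axis at world angle ang (rad); jaw axis = flip*hook y
    y=flip*np.array([-np.sin(ang),np.cos(ang),0]); x=np.array([0,0,-1.]); z=np.cross(x,y)
    return quat(np.c_[x,y,z])
E
python3 - <<'E'
from h import *
sc,sd=vision.camera_params('scene'),vision.camera_params('side')
w=vision.camera_params('wrist'); s=sense(); T=rot(s['eef_rot'])
print('tool',T.round(3)); print('cam in tool',T.T@(w['origin']-s['ee_pos']),'look',T.T@(-rot(w['attitude'])[:,2]), 'up',T.T@rot(w['attitude'])[:,1])
L=atz(sc,(152.4,246),9)[0];Rr=atz(sc,(186.4,247),9)[0]; tl=atz(sc,(151.6,252),9)[0]; tr=atz(sc,(186.2,240),9)[0]
print(L,Rr,np.degrees(np.arctan2(*(Rr-L)[[1,0]])),np.linalg.norm(Rr-L),tl,tr)
for a in (0,-.5,-1,-1.57,0.5):
  for f in (1,-1):
    for p in ([483,-264,150],[550,90,100],[560,90,100]):
      q=kinematics.solve_ik(p,down(a,f)); print(a,f,p,None if q is None else np.round(q,2))
E
```

```text
tool [[-0.    -0.414  0.91 ]
 [ 0.     0.91   0.414]
 [-1.     0.     0.   ]]
cam in tool [-142.89236618    0.17735223  -66.25213766] look [ 9.64462207e-01 -5.34903443e-04  2.64220298e-01] up [ 2.64220060e-01 -4.75835235e-04 -9.64462303e-01]
[ 451.30137362 -306.93810398    9.        ] [ 527.08545193 -231.90306621    9.        ] 44.71544383984714 106.64653494907434 [ 473.55253878 -322.64365985    9.        ] [ 499.53275491 -213.63574038    9.        ]
0 1 [483, -264, 150] [-0.14  0.22 -0.38  0.   -0.97 -1.43]
0 1 [550, 90, 100] [ 0.51  0.29 -0.42  0.   -0.86 -2.08]
0 1 [560, 90, 100] [ 0.5   0.3  -0.4   0.   -0.87 -2.08]
0 -1 [483, -264, 150] [-0.14  0.22 -0.38  0.   -0.97  1.72]
0 -1 [550, 90, 100] [ 0.51  0.29 -0.42  0.   -0.86  1.06]
0 -1 [560, 90, 100] [ 0.5   0.3  -0.4   0.   -0.87  1.07]
-0.5 1 [483, -264, 150] [-0.14  0.22 -0.38  0.   -0.97 -1.93]
-0.5 1 [550, 90, 100] [ 0.51  0.29 -0.42  0.   -0.86 -2.58]
-0.5 1 [560, 90, 100] [ 0.5   0.3  -0.4   0.   -0.87 -2.58]
-0.5 -1 [483, -264, 150] [-0.14  0.22 -0.38  0.   -0.97  1.22]
-0.5 -1 [550, 90, 100] [ 0.51  0.29 -0.42  0.   -0.
[... 393 characters left out ...]
0.22 -0.38  0.   -0.97 -3.  ]
-1.57 1 [550, 90, 100] [ 0.51  0.29 -0.42  0.   -0.86  2.63]
-1.57 1 [560, 90, 100] [ 0.5   0.3  -0.4   0.   -0.87  2.64]
-1.57 -1 [483, -264, 150] [-0.14  0.22 -0.38  0.   -0.97  0.15]
-1.57 -1 [550, 90, 100] [ 0.51  0.29 -0.42  0.   -0.86 -0.51]
-1.57 -1 [560, 90, 100] [ 0.5   0.3  -0.4   0.   -0.87 -0.5 ]
0.5 1 [483, -264, 150] [-0.14  0.22 -0.38  0.   -0.97 -0.93]
0.5 1 [550, 90, 100] [ 0.51  0.29 -0.42  0.   -0.86 -1.58]
0.5 1 [560, 90, 100] [ 0.5   0.3  -0.4   0.   -0.87 -1.58]
0.5 -1 [483, -264, 150] [-0.14  0.22 -0.38  0.   -0.97  2.22]
0.5 -1 [550, 90, 100] [ 0.51  0.29 -0.42  0.   -0.86  1.56]
0.5 -1 [560, 90, 100] [ 0.5   0.3  -0.4   0.   -0.87  1.57]
```

```bash
python3 - <<'E'
from h import *
robot.move_pose([505,95,230],down(0,-1)); robot.pause(.3)
w=vision.camera_params('wrist');p,d=vision.camera('wrist'); save(p,'w1.png'); np.savez('pics/w1.npz',p=p,d=d,o=w['origin'],a=w['attitude'])
print(sense()['time_s'],sense()['ee_pos'],w['origin'])
robot.move_pose([483,-264,170],down(np.radians(45),-1)); robot.pause(.3)
w=vision.camera_params('wrist');p,d=vision.camera('wrist'); save(p,'w2.png'); np.savez('pics/w2.npz',p=p,d=d,o=w['origin'],a=w['attitude'])
print(sense()['time_s'],sense()['ee_pos'],w['origin'],sense()['wrist_force']); print(nets.boxes_of('shook_mid','wrist'))
E
```

```text
3.5333 [505.0726436   94.77459495 229.98964274] [572.93268849  95.19727549 372.84157371]
5.25 [ 483.28924648 -263.51769241  170.12945163] [ 531.45807471 -215.40240781  313.06775753] [-1.0011626  -0.03176955 -0.21614797]
[{'extent': [199.5, 261.7, 237.7, 333.3], 'conf': 0.82}, {'extent': [231.4, 113.6, 292.5, 231.1], 'conf': 0.61}]
```

View pics/w1.png

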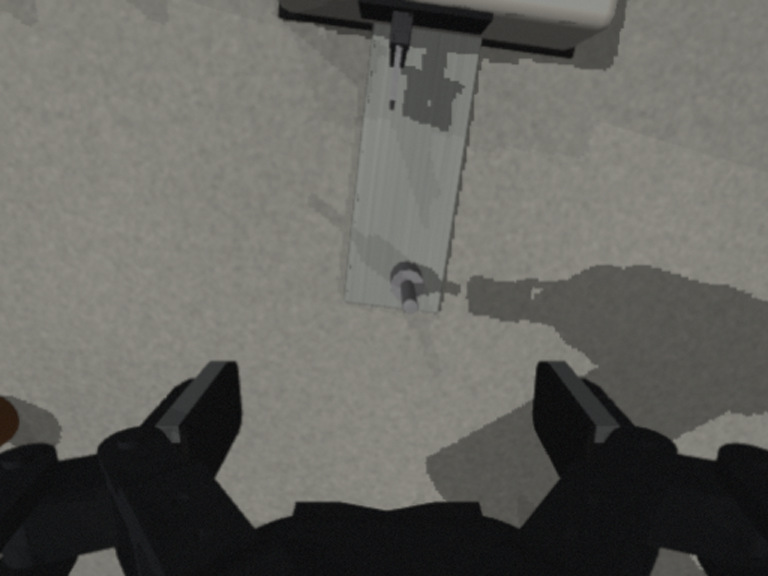

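View pics/w2.png

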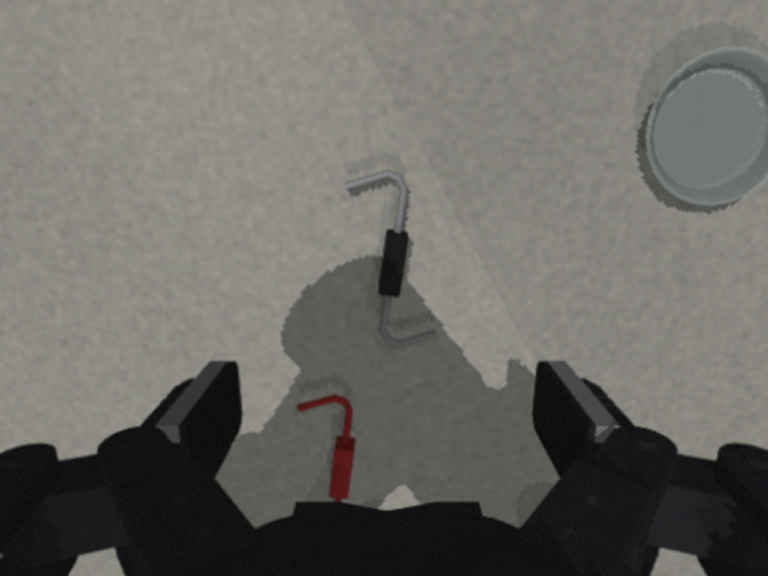

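```bash
cat >> h.py <<'E'
def ld(n):
    z=np.load('pics/%s.npz'%n); cp=dict(vision.camera_params('wrist')); cp['origin']=z['o'];cp['attitude']=z['a']; return z['p'],z['d'],cp
def crop(img,x0,y0,x1,y1,f,name,pts=[],col=(0,255,0)):
    c=cv2.resize(img[y0:y1,x0:x1][:,:,::-1],None,fx=f,fy=f,interpolation=cv2.INTER_CUBIC)
    for u,v in pts: cv2.circle(c,(int((u-x0+.5)*f),int((v-y0+.5)*f)),2,col,-1)
    cv2.imwrite('pics/'+name,c)
HW=np.array([[0,0],[46,0],[52,4],[54,11],[42.8,35.1]],float)
HOOK=np.vstack([-HW[::-1],HW])
E
python3 - <<'E'
from h import *
from scipy.optimize import minimize
p,d,w=ld('w2')
g=p.astype(int).max(2)
m=np.zeros(g.shape,np.uint8); sub=(g<50); m[145:205,245:280]=sub[145:205,245:280]
print(m.sum())
box=np.array([[x,y,z] for x in(-20,20) for y in(-7,7) for z in(0,18)],float)
def place(q,P):
    c,s=np.cos(q[2]),np.sin(q[2]); P=np.asarray(P); return np.c_[q[0]+c*P[:,0]-s*P[:,1],q[1]+s*P[:,0]+c*P[:,1],P[:,2]]
S=8
ml=cv2.resize(m*255,None,fx=S,fy=S,interpolation=cv2.INTER_LINEAR)>127
def cost(q):
    u=proj(w,place(q,box)); h=cv2.convexHull(((u+.5)*S).astype(np.float32)).astype(np.int32)
    k=np.zeros(ml.shape,np.uint8); cv2.fillConvexPoly(k,h,1)
    return 1-(ml&(k>0)).sum()/(ml|(k>0)).sum()
q0=np.r_[atz(w,(262.5,175),14)[0][:2],np.radians(38)]
r=minimize(cost,q0,method='Nelder-Mead',options=dict(initial_simplex=q0+np.array([[0,0,0],[4,0,0],[0,4,0],[0,0,.1]]),xatol=.02,fatol=1e-4))
q=r.x; print(q0,q,np.degrees(q[2]),r.fun)
pts=proj(w,place(q,np.c_[HOOK,np.full(len(HOOK),9)])); 
crop(p,215,105,305,240,6,'c2.png',np.vstack([np.linspace(pts[i],pts[i+1],12) for i in range(len(pts)-1)]))
p,d,w=ld('w1'); crop(p,170,0,330,215,4.4-1.6,'c1.png'); crop(p,225,0,325,80,8,'c1b.png')
crop(p,220,160,300,215,9,'c1c.png')
E
```

```text
632
[ 486.60046576 -266.8156029     0.66322512] [ 485.22652122 -266.84688229    0.64980402] 37.23102773512943 0.10743563610581819
```

View pics/c2.png

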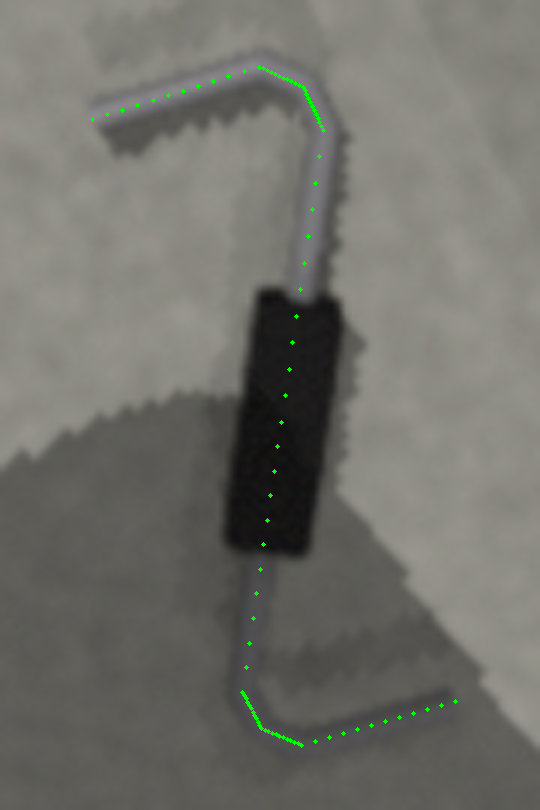

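View pics/c1b.png

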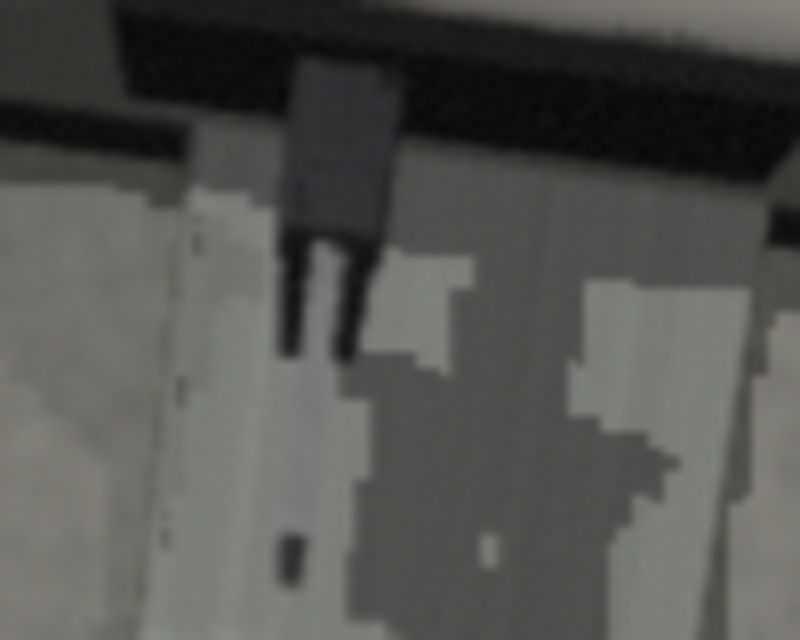

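View pics/c1c.png

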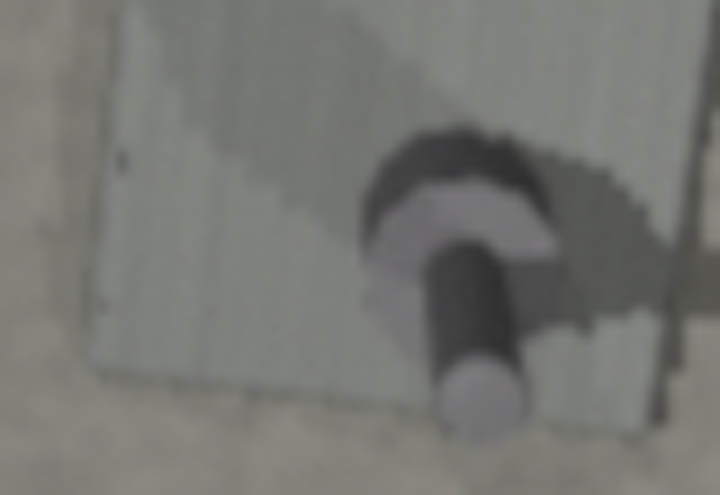

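```bash
python3 - <<'E'
from h import *
p,d,w=ld('w1')
sc,sd=vision.camera_params('scene'),vision.camera_params('side')
P=atz(w,(np.array([[374,25],[346,302],[479,40],[441,311]])+.5)/1.5-.5,8)
print(P.round(1)); a1=np.degrees(np.arctan2(*(P[0]-P[1])[[1,0]]));a2=np.degrees(np.arctan2(*(P[2]-P[3])[[1,0]])); print(a1,a2)
# housing front bottom edge / dark slot edges w1: slot lower edge
post=atz(w,(480/9+220-.5,398/9+160-.5),86)[0]; print('post',post)
sp=np.load('pics/scene0.npz')['p']; 
def im(c,n,z=None): pass
cb=lambda u,v:(u/8+225-.5,v/8-.5)
for u,v in [(325,250),(318,330),(310,400),(303,470),(298,520),(350,150),(340,220)]:
    x,y=cb(u,v); dd=d[int(round(y)),int(round(x))]; print((u,v),atd(w,(x,y),dd)[0].round(1))
# depth post top
print('posttop depth',atd(w,(272.8,203.7),d[204,273])[0], 'plate',atd(w,(260,100),d[100,260])[0])
E
```

```text
[[654.5 103.5   8. ]
 [458.7 126.7   8. ]
 [645.3  32.1   8. ]
 [451.3  52.5   8. ]]
-6.749218895826275 -5.9991327360528
post [480.64491756  81.06037296  86.        ]
(325, 250) [625.5  89.1  92.1]
(318, 330) [618.1  89.7  92.1]
(310, 400) [611.5  90.5  93.3]
(303, 470) [604.9  91.2  94. ]
(298, 520) [600.3  91.7  92.6]
(350, 150) [640.4  85.9  64.9]
(340, 220) [627.1  87.8  97.5]
posttop depth [481.23496976  81.17821669  87.76762718] plate [572.65374084  92.40991255   8.54564255]
```

```bash
python3 - <<'E'
from h import *
sd=vision.camera_params('side'); sc=vision.camera_params('scene')
z=np.load('pics/side0.npz')['p']
crop(z,205,165,285,215,10,'cS.png')
post=np.array([480.8,81.1,0])
for yaw in(-6,-6.5,-7):
  a=np.radians(yaw); ex=np.array([np.cos(a),np.sin(a),0]); ey=np.array([-np.sin(a),np.cos(a),0])
  for yl in (27.5,26):
    r=ray(sd,(222.3,192.5))[0]; o=sd['origin']; t=(yl-(o-post)@ey)/(r@ey); P=o+t*r
    print(yaw,yl,'x',(P-post)@ex,'z',P[2])
print('post top in side', proj(sd,post+[0,0,86]), 'in scene',proj(sc,post+[0,0,86]))
E
```

```text
-6 27.5 x 128.78528430055232 z 61.598565826400204
-6 26 x 129.1771933001801 z 60.51661442162538
-6.5 27.5 x 128.8442497104005 z 60.78680579318109
-6.5 26 x 129.2501745577184 z 59.70234050880538
-7 27.5 x 128.91389797619223 z 59.9727202446968
-7 26 x 129.33390502854448 z 58.88564639399806
post top in side [[263.98008885 185.48380945]] in scene [[250.14327846 183.25665365]]
```

View pics/cS.png

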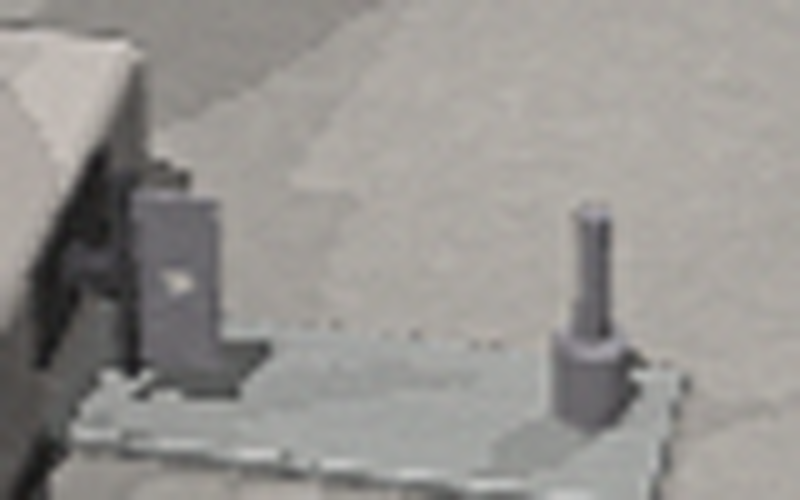

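```bash
python3 - <<'E'
from h import *
h=np.array([485.6,-266.5]); a=np.radians(37.2)
robot.command_gripper(45,60)
robot.move_pose([h[0],h[1],60],down(a,-1))
print(robot.move_linear([h[0],h[1],4],rate=80,guard=15), sense()['ee_pos'])
robot.command_gripper(5,60); print(sense()['gripper_width'],sense()['wrist_force'])
robot.move_linear([h[0],h[1],100],rate=120)
robot.pause(.3)
w=vision.camera_params('wrist');p,d=vision.camera('wrist'); save(p,'w3.png'); np.savez('pics/w3.npz',p=p,d=d,o=w['origin'],a=w['attitude'])
s=sense();print(s['time_s'],s['ee_pos'],s['gripper_width'],s['wrist_force'])
E
```

```text
False [ 486.02086404 -266.60876748    4.42962676]
12.372730712154617 [-1.67925204  0.09561266  6.39650589]
8.825 [ 485.41235136 -266.48088491   99.54791501] 12.216444021125444 [-0.27346761  0.51440917 -0.04613277]
```

View pics/w3.png

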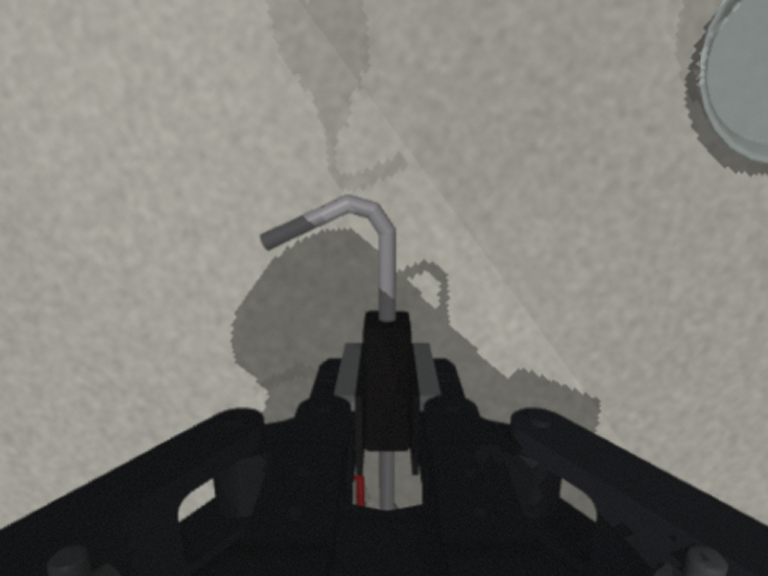

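```bash
python3 - <<'E'
from h import *
from scipy.optimize import least_squares
p,d,w=ld('w3'); s=sense(); T=np.array(s['ee_pos']); a0=np.radians(37.2)
crop(p,165,120,285,220,6.5,'c3.png')
def pts(q):
    P=np.c_[HW,np.zeros(5)]; M=R.from_euler('zyx',[a0+q[3],q[4],0]).as_matrix()
    off=R.from_euler('z',a0).as_matrix()@q[:3]
    return proj(w,P@M.T+T+off)
print(pts([0,0,5,0,0]).round(1))
P=pts([0,0,5,0,0]); crop(p,165,120,285,220,6.5,'c3.png',np.vstack([np.linspace(P[i],P[i+1],12) for i in range(1,4)]))
E
```

```text
[[257.7 252.4]
 [257.7 153.3]
 [248.1 139.1]
 [231.3 134.3]
 [175.4 160.8]]
```

View pics/c3.png

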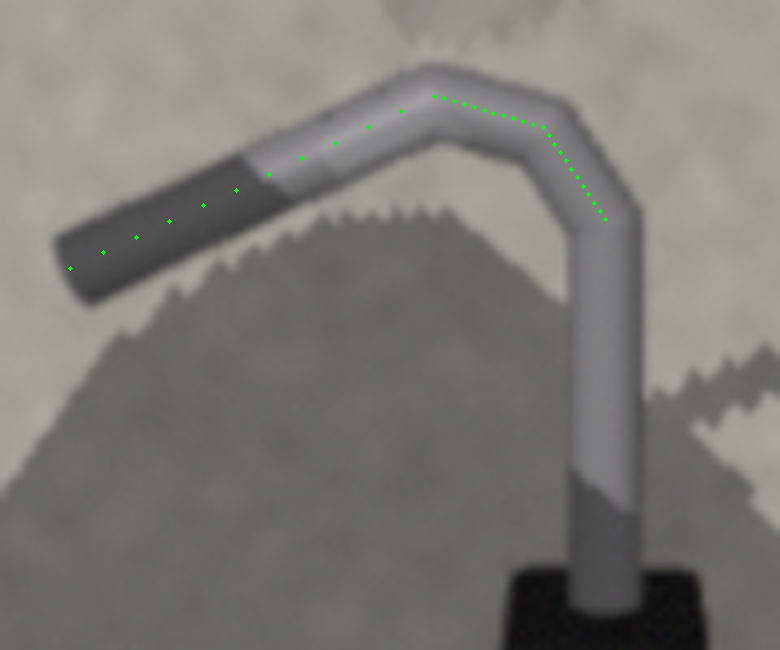

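```bash
cat >> h.py <<'E'
POST=np.array([480.8,81.1,0]); YAW=-6.4; DZ=4.6
_a=np.radians(YAW); EX=np.array([np.cos(_a),np.sin(_a),0]); EY=np.array([-np.sin(_a),np.cos(_a),0])
def b2w(x,y,z=0): return POST+x*EX+y*EY+np.array([0,0,z])
def w2b(P): P=np.asarray(P)-POST; return np.array([P@EX,P@EY,P[2]])
def hookpose(x,y,z,psi):  # hook origin in base frame, psi deg rel. base -> tcp pose
    P=b2w(x,y,z); P[2]-=DZ; return P,down(np.radians(YAW+psi),-1)
def hookpts(x,y,z,psi):
    c=R.from_euler('z',YAW+psi,degrees=True).as_matrix(); return np.c_[HOOK,np.zeros(len(HOOK))]@c.T+b2w(x,y,z)
def ho(): # hook origin in base from sense
    s=sense(); P=np.array(s['ee_pos']); P[2]+=DZ; return w2b(P)
E
python3 - <<'E'
from h import *
for a in [(41,-20,150,-25),(76.4,36,59,-25),(36,36,59,-25),(36,20,59,10)]:
    q=kinematics.solve_ik(*hookpose(*a)); print(a,None if q is None else np.round(q,2))
P,q=hookpose(41,-20,150,-25); robot.move_pose(P,q)
P,q=hookpose(41,-20,59.5,-25); print(robot.move_linear(P,rate=120,guard=15)); robot.pause(.3)
s=sense(); print(ho(),s['time_s'],s['wrist_force'])
o=ho(); H=hookpts(*o,-25)
for c in('side','scene','wrist'):
    cp=vision.camera_params(c); p,d=vision.camera(c); np.savez('pics/%s4.npz'%c,p=p,d=d,o=cp['origin'],a=cp['attitude'])
    u=proj(cp,H); L=np.vstack([np.linspace(u[i],u[i+1],8) for i in range(len(u)-1)])
    if c=='side': crop(p,205,150,285,215,10,'s4.png',L[-8:])
    elif c=='scene': crop(p,225,165,305,225,10,'sc4.png',L[-8:])
    else: save(p,'w4.png')
E
```

```text
(41, -20, 150, -25) [ 0.48  0.18 -0.44  0.   -0.95  0.54]
(76.4, 36, 59, -25) [ 0.53  0.37 -0.44  0.   -0.77  0.49]
(36, 36, 59, -25) [ 0.58  0.31 -0.52  0.   -0.74  0.44]
(36, 20, 59, 10) [ 0.56  0.31 -0.53  0.   -0.73  1.08]
False
[ 42.95996127 -20.07559134  59.85552719] 11.6333 [ 5.35112283 -2.59605243  2.47634465]
```

View pics/s4.png

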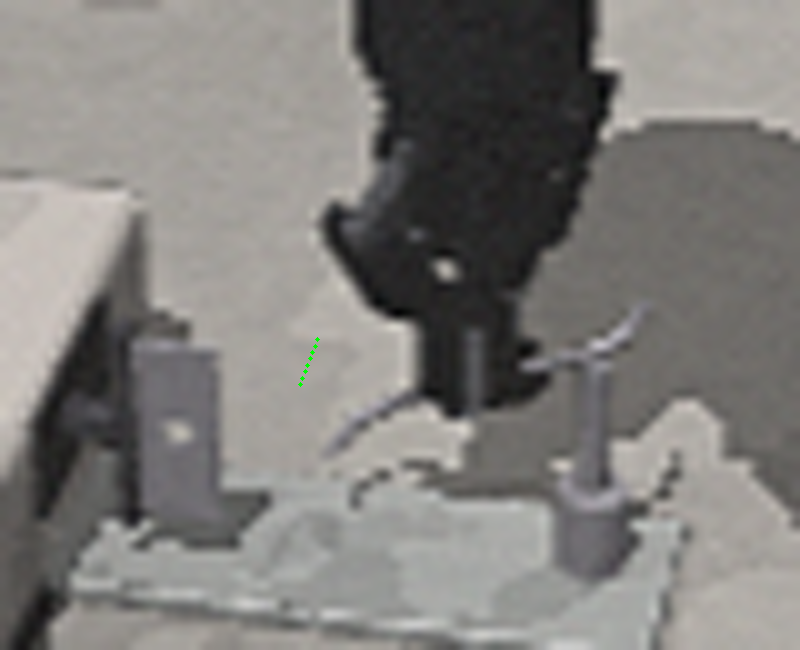

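View pics/sc4.png

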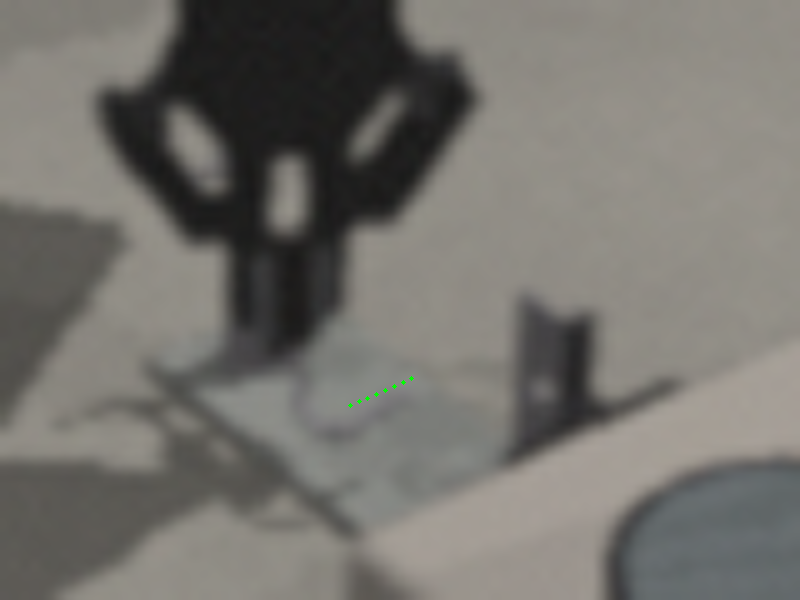

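View pics/w4.png

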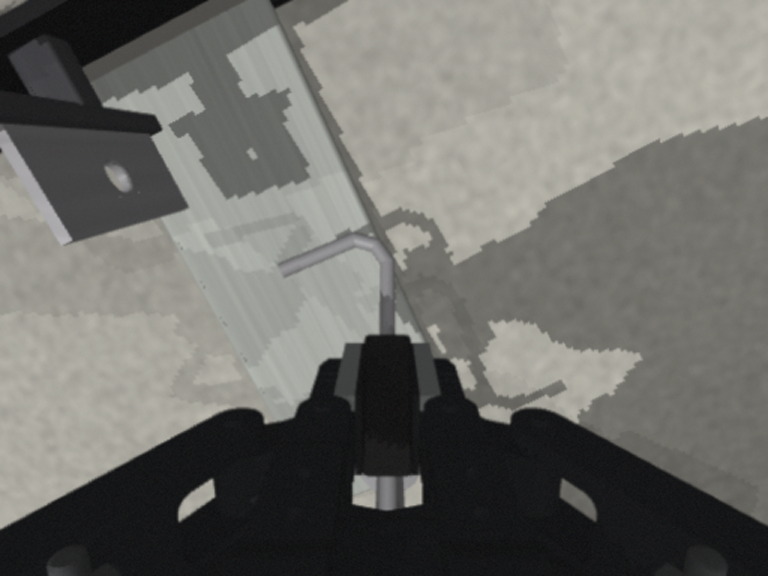

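The pitched hook in s4 (rear end at (640,310) sitting on the post top at (590,360)) shows that I brought the hook's rear end down on the post, so the hook tilted in the grip. I'll lift it, lay it flat on clear bench and regrasp.

```bash
python3 - <<'E'
from h import *
P,q=hookpose(41,-20,150,-25); robot.move_linear(P,rate=120); 
robot.move_pose([520,-120,100],q); robot.pause(.2)
s=sense(); print(s['ee_pos'],s['wrist_force'])
robot.command_gripper(5,20)
print(robot.move_linear([520,-120,4.4],rate=60,guard=20), sense()['ee_pos'],sense()['wrist_force'])
p,d=vision.camera('side'); u=proj(vision.camera_params('side'),[520,-120,9])[0].astype(int); crop(p,u[0]-35,u[1]-30,u[0]+35,u[1]+30,10,'s5.png')
print(sense()['time_s'])
E
```

```text
[ 520.35401863 -119.17617001  100.16969918] [ 0.34438881 -0.01924986 -0.21824143]
True [ 518.97595612 -119.92859127   19.86974983] [-2.65625588  2.1752354   7.39631022]
15.1167
```

View pics/s5.png

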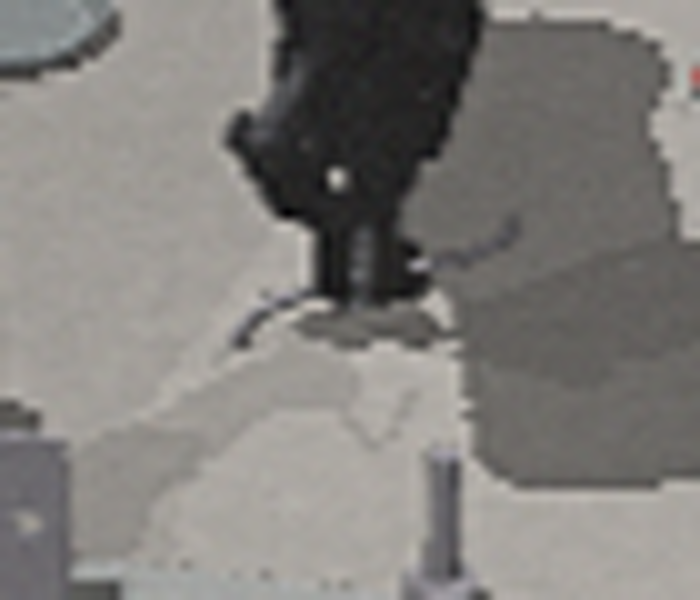

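```bash
python3 - <<'E'
from h import *
robot.command_gripper(16,20); robot.pause(.3); print(sense()['wrist_force'],sense()['gripper_width'])
robot.command_gripper(40,20)
robot.move_linear([520,-120,110],rate=150); robot.pause(.2)
w=vision.camera_params('wrist');p,d=vision.camera('wrist'); save(p,'w5.png'); np.savez('pics/w5.npz',p=p,d=d,o=w['origin'],a=w['attitude'])
print(sense()['time_s'])
E
```

```text
[-0.40455883  0.56023694 -0.09071454] 16.345875842255357
16.9917
```

View pics/w5.png

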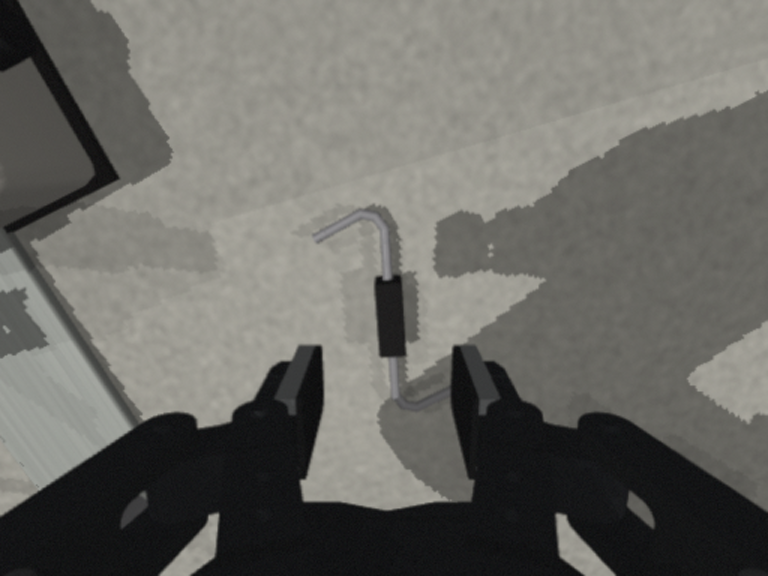

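Picture w5 shows the hook lying flat, with the sleeve at about (390,317) in the 1.5x picture. I'll fit its pose and regrasp.

```bash
python3 - <<'E'
from h import *
from scipy.optimize import least_squares
p,d,w=ld('w5')
# centreline pixels (1.5x picture): tip, bend54, 46,0 corner, sleeve ends top (z18) 
obs=(np.array([[316,239],[361,214],[384,236],[388,279],[397,398],[411,405]])+.5)/1.5-.5
mod=np.array([[42.8,35.1,9],[54,11,9],[47,0.5,9],[20,0,14],[-46,0,9],[-52,-4,9]],float)
def place(q): 
    c=R.from_euler('z',q[2]).as_matrix(); return mod@c.T+[q[0],q[1],0]
f=lambda q:(proj(w,place(q))-obs).ravel()
r=least_squares(f,[523,-118,np.radians(-30)],loss='soft_l1',x_scale=[1,1,.02]); q=r.x; print(q,np.degrees(q[2]),f(q).round(1))
c=R.from_euler('z',q[2]).as_matrix(); u=proj(w,np.c_[HOOK,np.full(10,9)]@c.T+[q[0],q[1],0])
crop(p,190,120,310,290,4.5,'c5.png',np.vstack([np.linspace(u[i],u[i+1],12) for i in range(len(u)-1)]))
np.save('hk.npy',q)
E
```

```text
[ 5.03935984e+02 -1.13415555e+02 -4.72435552e-01] -27.068563234215308 [-0.3  1.   0.3  0.3 -0.1 -6.   0.6  1.9  0.6 -1.8 -3.4 -0.2]
```

View pics/c5.png

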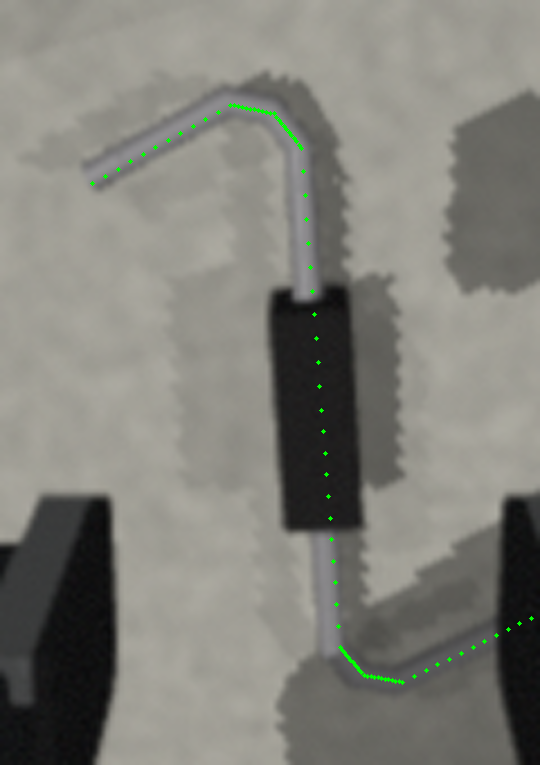

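```bash
python3 - <<'E'
from h import *
from scipy.optimize import least_squares
p,d,w=ld('w5')
obs=np.array([[90,174],[228,98],[298,146],[302,240],[321,580],[326,645],[352,678],[398,686]])/4.5+[190,120]-.5
mod=np.array([[42.8,35.1],[54,11],[46,0],[30,0],[-30,0],[-46,0],[-52,-4],[-54,-11]],float); mod=np.c_[mod,np.full(8,9)]
use=[0,1,2,3,4,5,6,7]
def pl(q): 
    c=R.from_euler('z',q[2]).as_matrix(); return mod@c.T+[q[0],q[1],0]
def f(q):
    e=proj(w,pl(q))-obs; e[3:5,1]=0; return e.ravel()
r=least_squares(f,[504,-113,-.5],loss='soft_l1',x_scale=[1,1,.02]); q=r.x; print(q,np.degrees(q[2]),f(q).round(1))
np.save('hk.npy',q)
c=R.from_euler('z',q[2]).as_matrix(); u=proj(w,np.c_[HOOK,np.full(10,9)]@c.T+[q[0],q[1],0])
crop(p,190,120,310,290,4.5,'c6.png',np.vstack([np.linspace(u[i],u[i+1],12) for i in range(len(u)-1)]))
E
```

```text
[ 5.05012384e+02 -1.12429499e+02 -4.91435796e-01] -28.157197031282244 [-0.3  0.6  0.1  0.6  0.1 -0.1  0.4  0.   0.4  0.   0.4  0.2 -0.2 -0.9
 -1.9 -0.9]
```

View pics/c6.png

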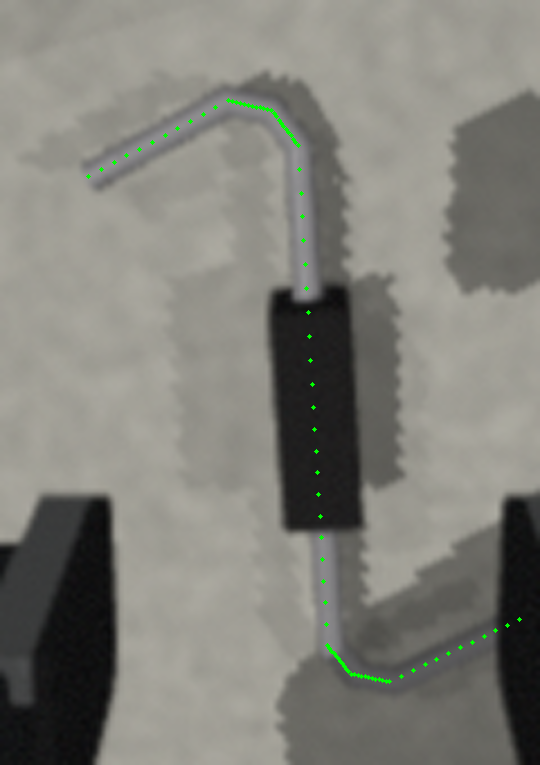

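```bash
python3 - <<'E'
from h import *
q=np.load('hk.npy')
robot.move_pose([q[0],q[1],50],down(q[2],-1))
print(robot.move_linear([q[0],q[1],4.2],rate=80,guard=15), sense()['ee_pos'])
robot.command_gripper(5,90); z0=sense()['ee_pos'][2]; print(z0,sense()['gripper_width'])
robot.move_linear([q[0],q[1],150],rate=200)
P,o=hookpose(76.4,-15,150,-25); robot.move_pose(P,o)
P,o=hookpose(76.4,-15,59.5,-25); print(robot.move_linear(P,rate=120,guard=12)); robot.pause(.3)
s=sense(); print(ho(),s['time_s'],s['wrist_force'])
o=ho(); H=hookpts(*o,-25)
for c in('side','wrist'):
    cp=vision.camera_params(c); p,d=vision.camera(c); np.savez('pics/%s6.npz'%c,p=p,d=d,o=cp['origin'],a=cp['attitude'])
    u=proj(cp,H); L=np.vstack([np.linspace(u[i],u[i+1],8) for i in range(len(u)-1)])
    if c=='side': crop(p,205,150,285,215,10,'s6.png',L)
    else: crop(p,130,60,300,220,4.5,'w6.png',L[-8:]); save(p,'w6f.png')
E
```

```text
False [ 505.50603236 -112.45132823    4.6533059 ]
5.088376813639737 11.452496194364471
False
[ 76.68356343 -14.81769589  60.07613654] 21.2583 [-0.13661707 -0.1831647  -0.94271143]
```

View pics/s6.png

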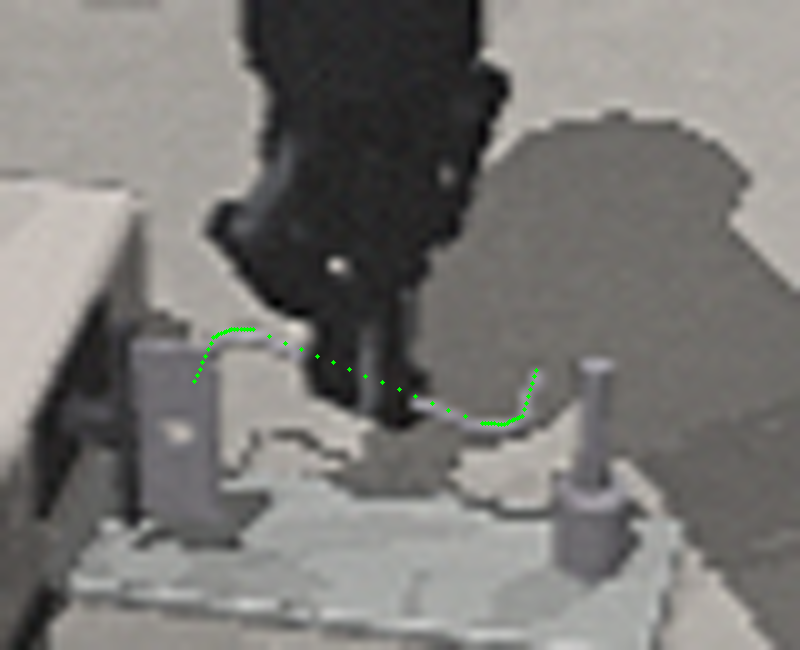

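View pics/w6f.png

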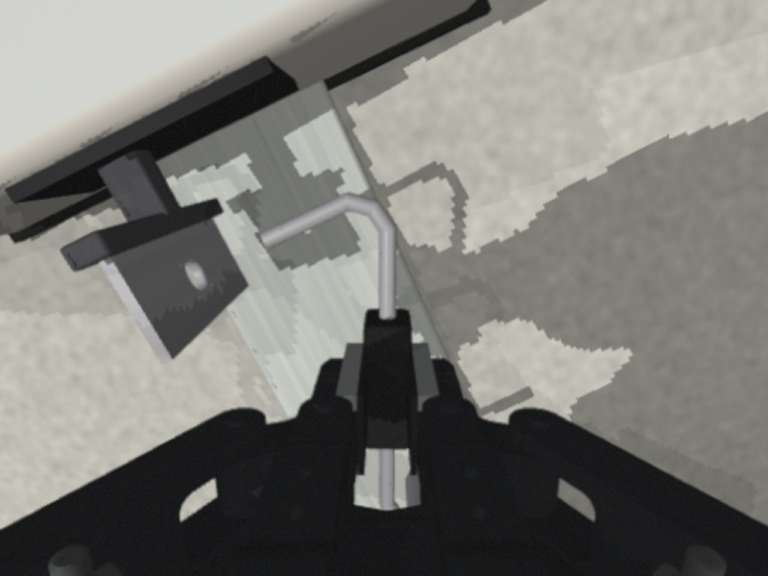

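```bash
python3 - <<'E'
from h import *
p,d,w=ld('wrist6'); crop(p,110,140,180,200,11,'c7.png')
H=hookpts(*ho(),-25); u=proj(w,H); crop(p,160,120,280,220,6,'c8.png',np.linspace(u[-2],u[-1],10))
print(ho())
E
```

```text
[ 76.50028218 -14.87751599  59.80045418]
```

View pics/c7.png

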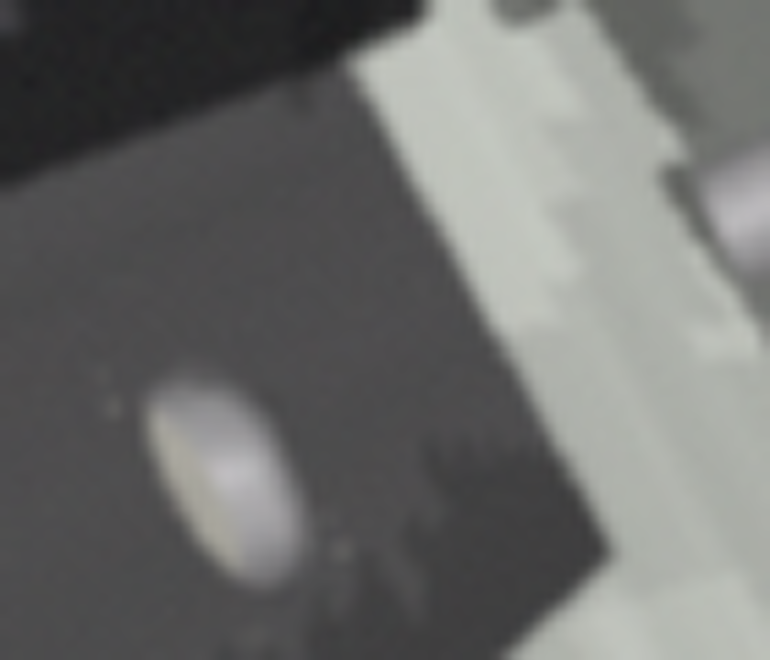

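View pics/c8.png

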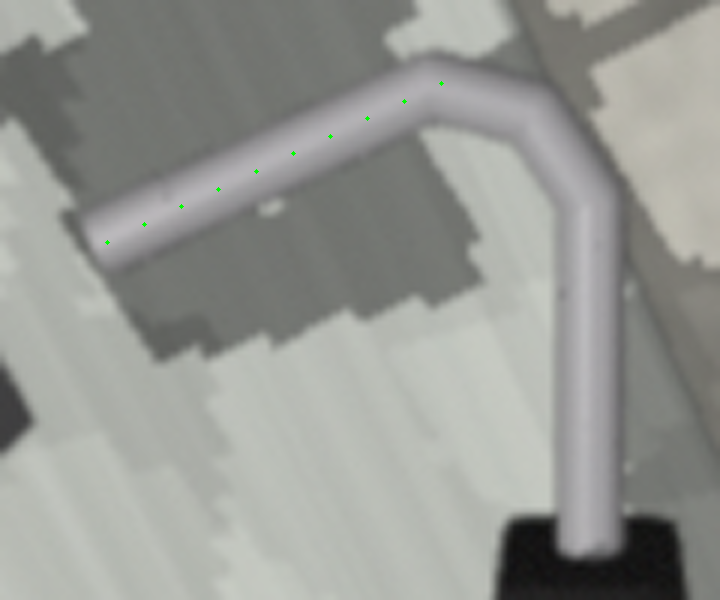

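```bash
python3 - <<'E'
from h import *
p,d,w=ld('wrist6')
for yl in (23.5,24.5,25.5):
  for n,uv in dict(hole=(130.1,183.3),botcorner=(612/11+109.5,552/11+139.5),topcorner=(168/1.5-.3,361/1.5-.3)).items():
    r=ray(w,uv)[0]; o=w['origin']; t=(yl-(o-POST)@EY)/(r@EY); P=w2b(o+t*r); print(yl,n,P.round(1))
# tab top edge white strip
for u,v in [(140,315),(150,330),(160,345),(125,290)]:
    x,y=int(u/1.5),int(v/1.5); print(w2b(atd(w,(x,y),d[y,x])[0]).round(1))
for u,v in [(180,250),(150,280),(190,310),(215,300)]:
    x,y=int(u/1.5),int(v/1.5); print('face',w2b(atd(w,(x,y),d[y,x])[0]).round(1))
E
```

```text
23.5 hole [129.7  23.5  57.9]
23.5 botcorner [116.4  23.5  24.7]
23.5 topcorner [116.7  23.5  92.9]
24.5 hole [129.5  24.5  55.8]
24.5 botcorner [116.1  24.5  22. ]
24.5 topcorner [116.4  24.5  91.3]
25.5 hole [129.4  25.5  53.7]
25.5 botcorner [115.7  25.5  19.4]
25.5 topcorner [116.1  25.5  89.7]
[129.   23.3  93.1]
[124.8  23.6  92.2]
[120.8  23.5  92.5]
[135.6  23.2  92.8]
face [138.3  22.1  60.9]
face [134.9  22.9  81.8]
face [123.3  21.9  74.7]
face [120.4  22.6  57.1]
```

```bash
sed -i 's/YAW=-6.4/YAW=-7.0/; s/DZ=4.6/DZ=4.3/' h.py; python3 - <<'E'
from h import *
P,o=hookpose(76.4,4,59.5,-25); robot.move_linear(P,rate=60,rotation=o); robot.pause(.3)
f0=sense()['wrist_force']; print(ho(),f0)
for y in (12,17,21):
    P,o=hookpose(76.4,y,59.5,-25); g=robot.move_linear(P,rate=30,guard=4); robot.pause(.2)
    f=sense()['wrist_force']-f0; print(y,g,ho().round(2),'dF base',[round(float(v),2) for v in (f@EX,f@EY,f[2])],sense()['time_s'])
    if g or abs(f@EY)>1.5: break
for c in('side','wrist'):
    cp=vision.camera_params(c); p,d=vision.camera(c); np.savez('pics/%s7.npz'%c,p=p,d=d,o=cp['origin'],a=cp['attitude'])
    if c=='side': crop(p,205,150,285,215,10,'s7.png')
    else: save(p,'w7.png')
E
```

```text
[76.38716479  3.84374596 59.49324367] [ 0.09527441  0.23032193 -2.03109888]
12 False [76.35 11.96 59.49] dF base [-0.08, -0.17, 1.15] 22.725
17 False [76.35 16.98 59.48] dF base [-0.29, -0.84, 2.17] 23.2417
21 False [76.37 21.   59.47] dF base [0.46, -0.31, 1.82] 23.725
```

View pics/s7.png

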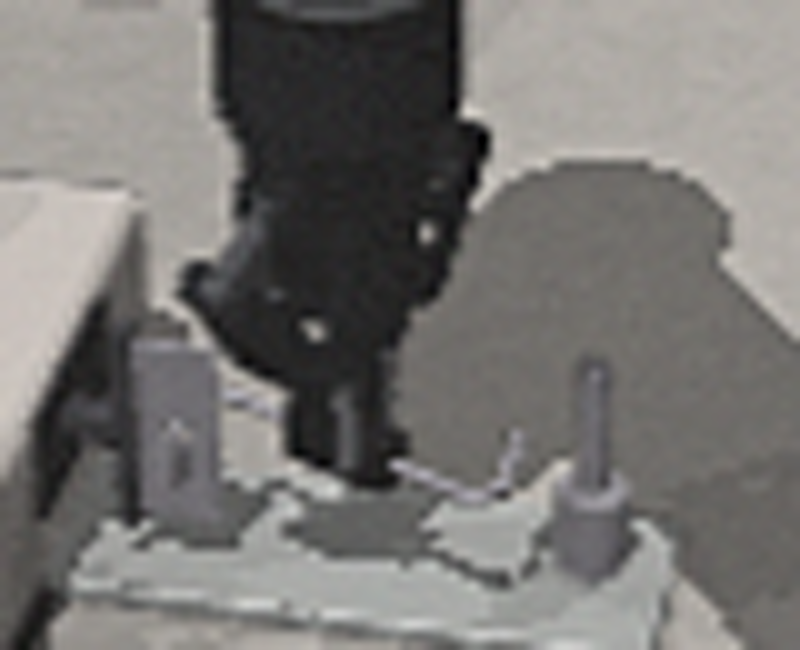

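View pics/w7.png

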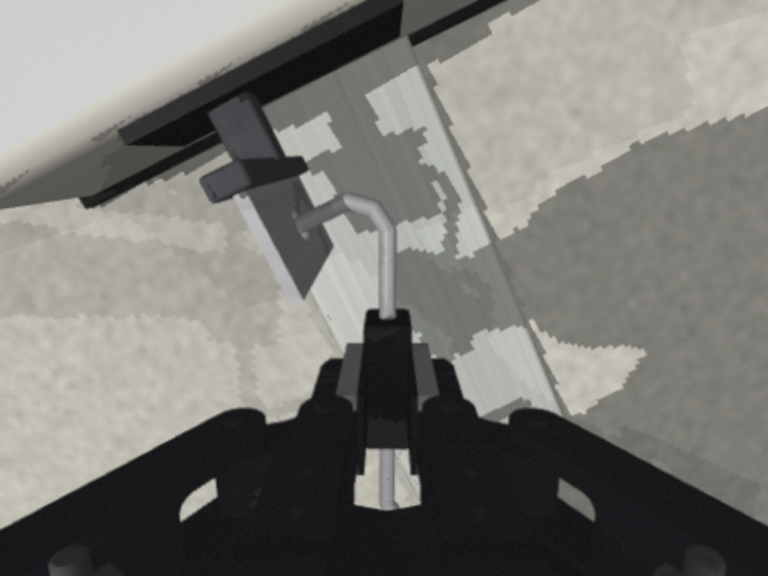

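The tip has gone through the hole: side (178,435) shows it emerging, and the side force is below 1 N. Before moving on I'll check the clearances of the swing.

```bash
cat > plan.py <<'E'
import numpy as np
from h import HOOK,HW
def origin(s,psi,W,yt=26): # base coords of hook origin so that wire point W sits against -x side of hole
    a=np.radians(psi); c,sn=np.cos(a),np.sin(a)
    w=np.array([c*W[0]-sn*W[1],sn*W[0]+c*W[1]]); return np.array([130-1e3*s-2.25,yt])-w
def clear(o,psi):
    a=np.radians(psi); c,sn=np.cos(a),np.sin(a); P=HOOK@np.array([[c,sn],[-sn,c]])+o
    m=9e9
    for i in range(len(P)-1):
        L=np.linspace(P[i],P[i+1],40); m=min(m,np.linalg.norm(L,axis=1).min())
    return m-7.5
W0=np.array([54,11])+np.array([-.4216,.9068])*2.0
W1=np.array([53.6,9.5])
S=0.043
STEPS=[(S,-25,W0)]+[(S,p,W0+(W1-W0)*t) for p,t in ((-20,.3),(-15,.6),(-10,1),(-5,1),(0,1),(4,1))]
if __name__=='__main__':
    for s,p,W in STEPS: o=origin(s,p,W); print(p,o.round(1),'clear',clear(o,p).round(1))
    for s in (.038,.034,.032,.030,.028,.026):
        o=origin(s,4,W1); print(s,o.round(1),clear(o,4).round(1))
E
python3 plan.py; python3 - <<'E'
from h import *
import plan
f0=np.array([0.1,0.2,-1])
o0=plan.origin(0,-25,plan.W0); print('in',o0)
P,q=hookpose(76.4,o0[1],59.5,-25); g=robot.move_linear(P,rate=40,guard=6); robot.pause(.2)
f=sense()['wrist_force']; print(g,ho().round(2),f.round(2))
if not g:
  for s in (0.01,0.043):
    o=plan.origin(s,-25,plan.W0)
    P,q=hookpose(o[0],o[1],59.5,-25); g=robot.move_linear(P,rate=40,guard=12); robot.pause(.2)
    f=sense()['wrist_force']; print(s,g,ho().round(2),'F base',f@EX,f@EY,f[2],sense()['time_s'])
    if g: break
for c in('side','wrist'):
    cp=vision.camera_params(c); p,d=vision.camera(c); np.savez('pics/%s8.npz'%c,p=p,d=d,o=cp['origin'],a=cp['attitude'])
    if c=='side': crop(p,205,150,285,215,10,'s8.png')
    else: save(p,'w8.png')
E
```

```text
-25 [31.2 36.9] clear 24.7
-20 [30.6 33.1] clear 18.7
-15 [30.3 29.4] clear 13.6
-10 [30.3 26. ] clear 10.5
-5 [30.5 21.2] clear 10.2
0 [31.2 16.5] clear 9.0
4 [31.9 12.8] clear 3.0
0.038 [36.9 12.8] 2.7
0.034 [40.9 12.8] 2.4
0.032 [42.9 12.8] 1.9
0.03 [44.9 12.8] 0.1
0.028 [46.9 12.8] -1.9
0.026 [48.9 12.8] -3.8
in [74.15831687 36.85196896]
False [76.34 36.7  59.48] [ 0.71  0.49 -0.49]
0.01 False [64.44 36.96 59.6 ] F base 2.121883267850749 -0.14170555746928912 -0.6885457583997265 25.2333
0.043 False [31.5  37.18 59.76] F base 6.157229170200424 -0.3243686964845849 -2.1820504021846894 26.4083
```

View pics/s8.png

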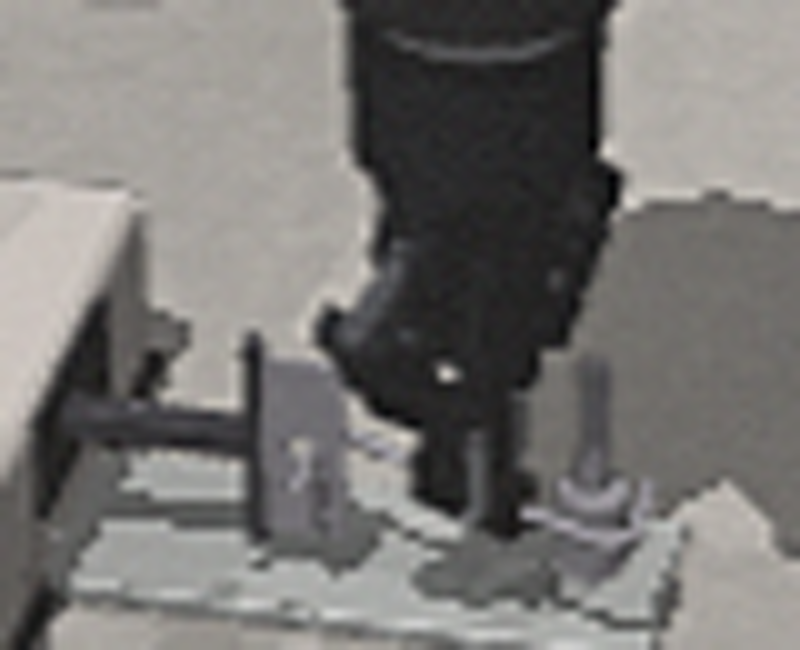

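View pics/w8.png

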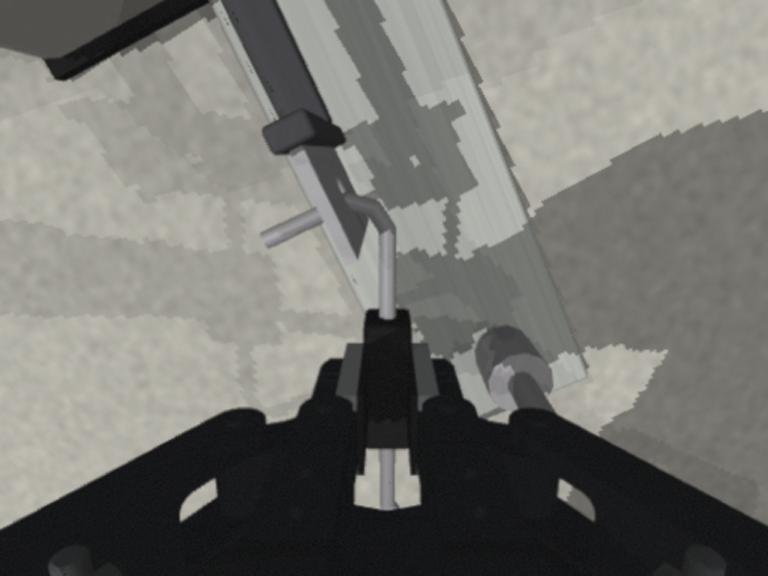

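```bash
python3 - <<'E'
from h import *
import plan
for s,psi,W in plan.STEPS[1:]:
    o=plan.origin(s,psi,W); P,q=hookpose(o[0],o[1],59.5,psi)
    g=robot.move_linear(P,rate=15,rotation=q,guard=8); 
    f=sense()['wrist_force']; print(psi,g,ho().round(1),'F base',[round(float(v),1) for v in(f@EX,f@EY,f[2])],sense()['time_s'])
    if g: break
robot.pause(.2)
for c in('side','wrist'):
    cp=vision.camera_params(c); p,d=vision.camera(c); np.savez('pics/%s9.npz'%c,p=p,d=d,o=cp['origin'],a=cp['attitude'])
    if c=='side': crop(p,205,150,285,215,10,'s9.png')
    else: save(p,'w9.png')
E
```

```text
-20 False [30.9 33.3 59.8] F base [6.7, -0.8, -1.9] 26.9083
-15 False [30.6 29.5 59.8] F base [5.4, -1.5, -1.7] 27.3083
-10 False [30.6 26.  59.7] F base [5.7, -0.3, -1.8] 27.6833
-5 False [30.8 21.3 59.7] F base [6.8, -0.2, -2.8] 28.15
0 False [31.5 16.6 59.7] F base [5.6, -1.2, -1.0] 28.6167
4 False [32.3 12.9 59.8] F base [5.9, -1.3, -2.4] 29.0167
```

View pics/s9.png

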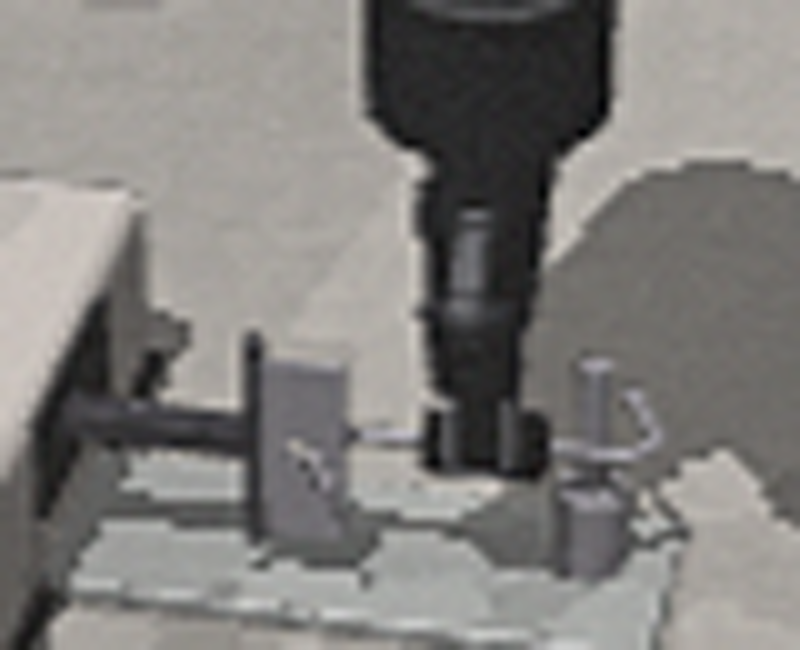

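View pics/w9.png

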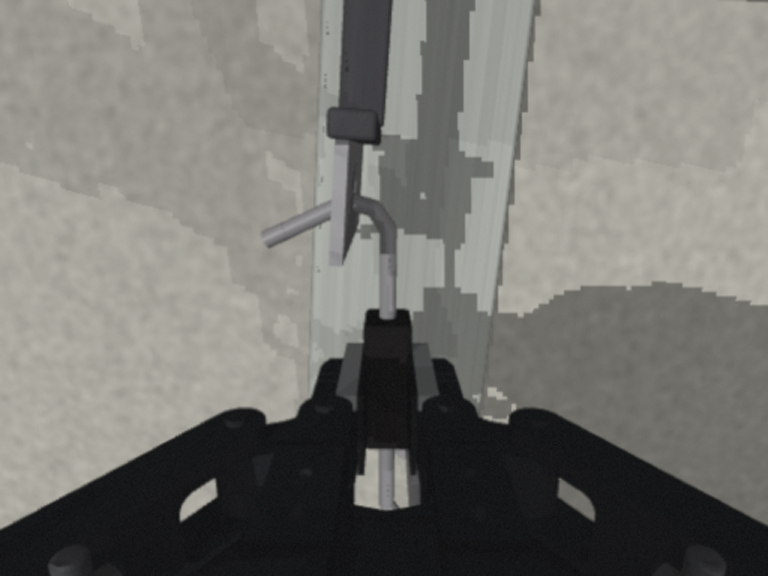

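The picture s9 shows the left end behind the post at (640,430) and the other end through the tab at (315,460). Now I'll ease the hook back until the post takes the load.

```bash
python3 - <<'E'
from h import *
for x in (38,42,43.5,44.5,45.5,46.5,47.5,48.5):
    P,q=hookpose(x,12.8,59.5,4); robot.move_linear(P,rate=25); robot.pause(.15)
    F=np.mean([sense()['wrist_force'] for _ in range(3)],0); fx=F@EX
    print(x,ho().round(1),'F',[round(float(v),1) for v in(fx,F@EY,F[2])],sense()['time_s'])
    if fx<1.0: break
p,d=vision.camera('side'); crop(p,205,150,285,215,10,'s10.png')
E
```

```text
38 [38.5 13.  59.7] F [5.7, -1.7, -1.5] 29.8583
42 [42.6 13.  59.6] F [6.4, -1.1, -1.2] 30.3167
43.5 [44.  12.9 59.6] F [5.1, -1.1, -0.9] 30.7167
44.5 [44.8 12.9 59.6] F [4.9, -1.4, -0.9] 31.1167
45.5 [45.2 12.7 59.4] F [1.6, -1.5, 1.4] 31.5167
46.5 [45.5 12.4 59.3] F [-5.1, 0.7, 5.5] 31.9167
```

View pics/s10.png

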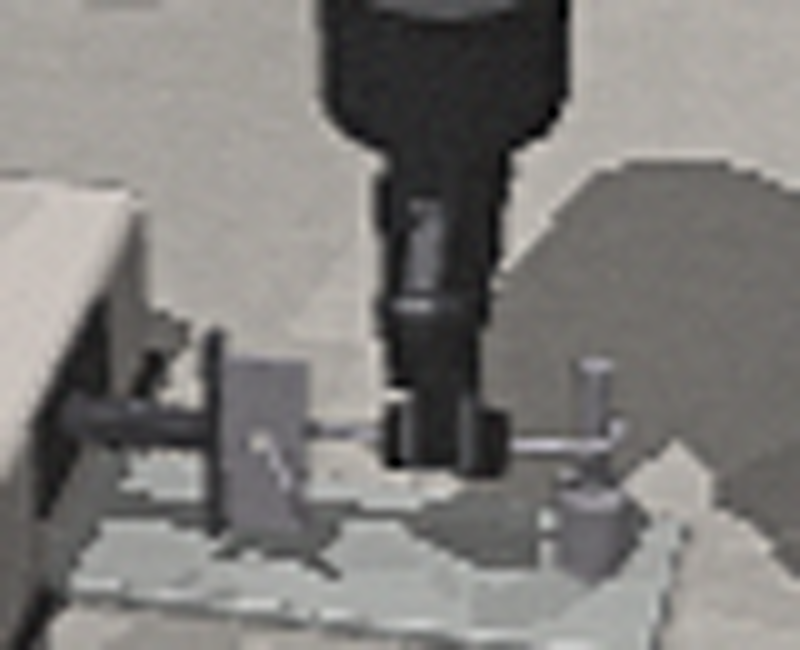

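```bash
python3 - <<'E'
from h import *
P,q=hookpose(45.6,12.8,59.5,4); robot.move_linear(P,rate=25); robot.pause(.2); print(sense()['wrist_force'])
robot.command_gripper(16,20); robot.pause(.3); print(sense()['wrist_force'],sense()['gripper_width'])
p,d=vision.camera('side'); crop(p,205,150,285,215,10,'s11.png')
cp=vision.camera_params('wrist'); p,d=vision.camera('wrist'); save(p,'w11.png'); print(sense()['time_s'])
E
```

```text
[-0.95066936 -0.20731531  2.19755234]
[-1.75763014 -1.91494511  0.53865381] 15.854759418653956
33.0417
```

View pics/s11.png

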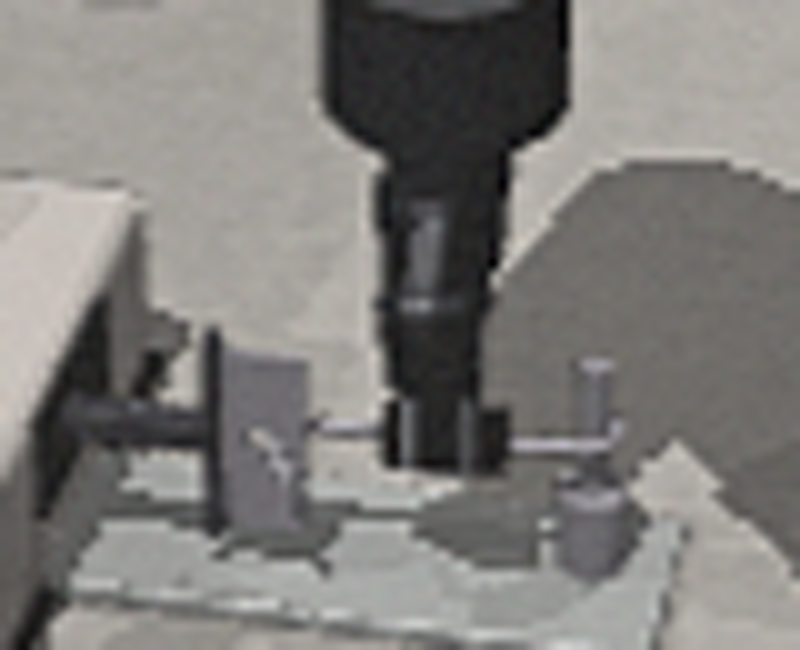

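View pics/w11.png

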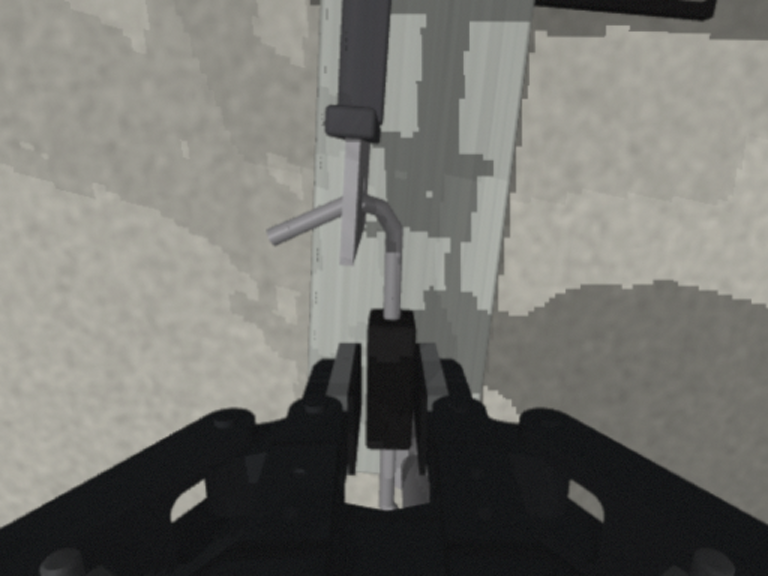

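```bash
python3 - <<'E'
from h import *
robot.command_gripper(34,20); robot.pause(.4); print(sense()['wrist_force'],sense()['gripper_width'])
p,d=vision.camera('side'); crop(p,205,150,285,215,10,'s12.png')
p,d=vision.camera('wrist'); save(p,'w12.png'); print(sense()['time_s'])
E
```

```text
[-0.23647905 -0.25227431  0.19232089] 33.97699791974574
33.8583
```

View pics/s12.png

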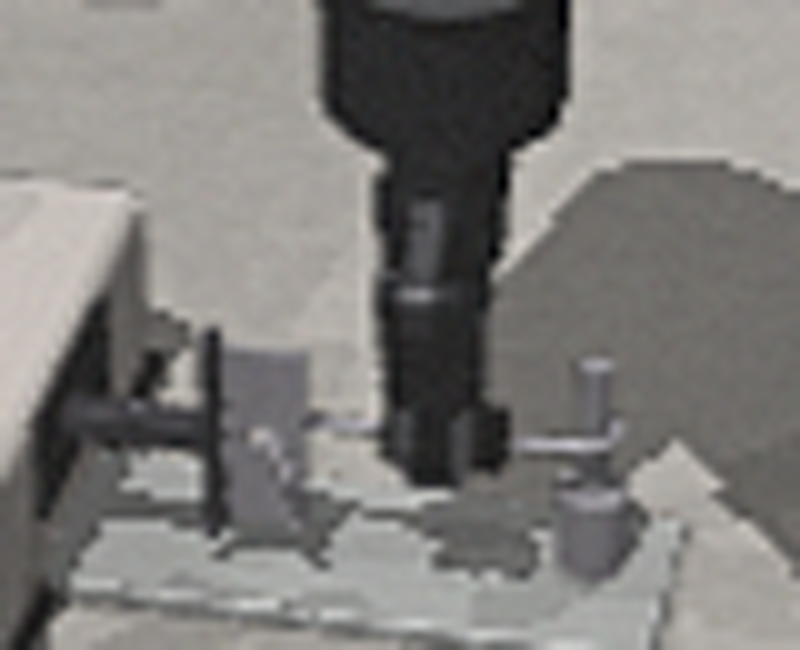

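View pics/w12.png

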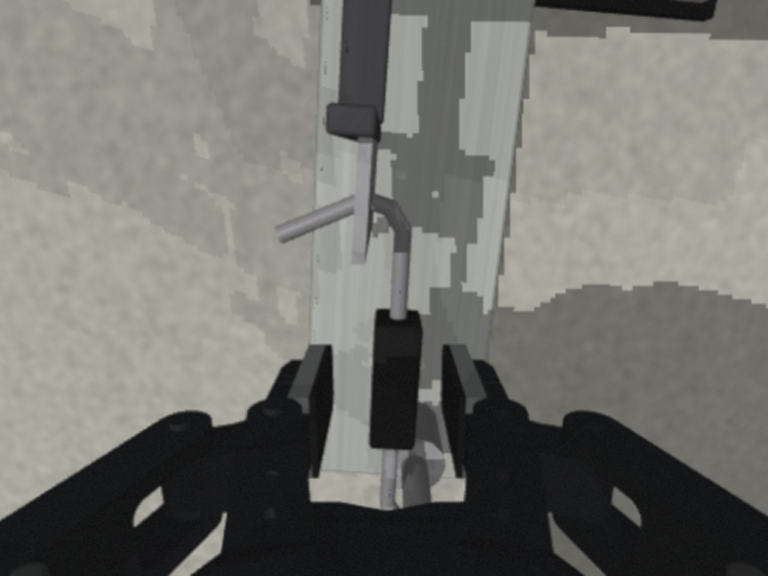

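The hook is free of both pads and is holding by itself. I'll retreat straight up.

```bash
python3 - <<'E'
from h import *
P=sense()['ee_pos'].copy(); P[2]+=60
print(robot.move_linear(P,rate=60,guard=6)); P[2]+=100; robot.move_linear(P,rate=150)
P=P+np.array([-60,-120,0]); robot.move_linear(P,rate=150); robot.pause(1)
p,d=vision.camera('side'); crop(p,205,150,285,215,10,'s13.png')
p,d=vision.camera('scene'); crop(p,225,165,305,225,10,'sc13.png')
p,d=vision.camera('wrist'); save(p,'w13.png'); print(sense()['time_s'],sense()['wrist_force'])
E
```

```text
False
38.0167 [0.19863409 0.28048667 0.00109648]
```

View pics/s13.png

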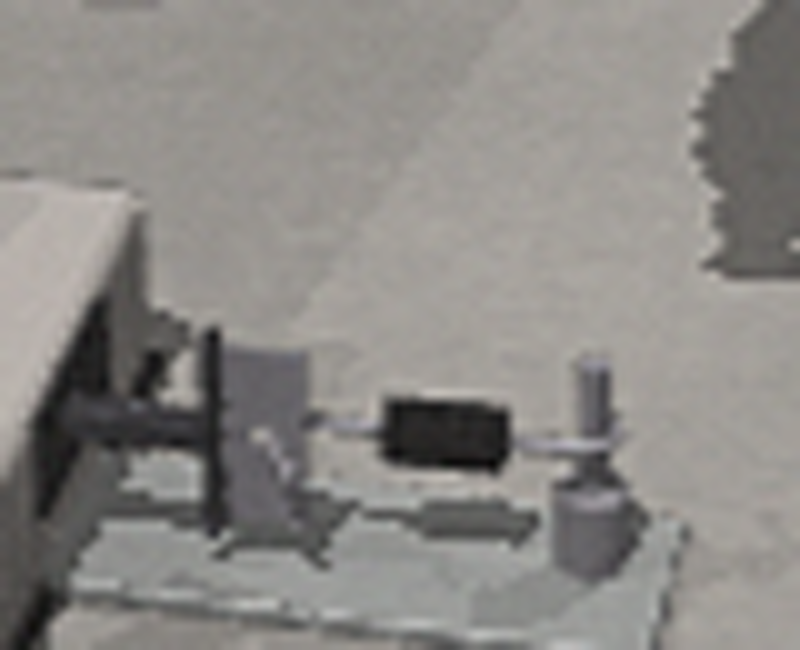

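View pics/sc13.png

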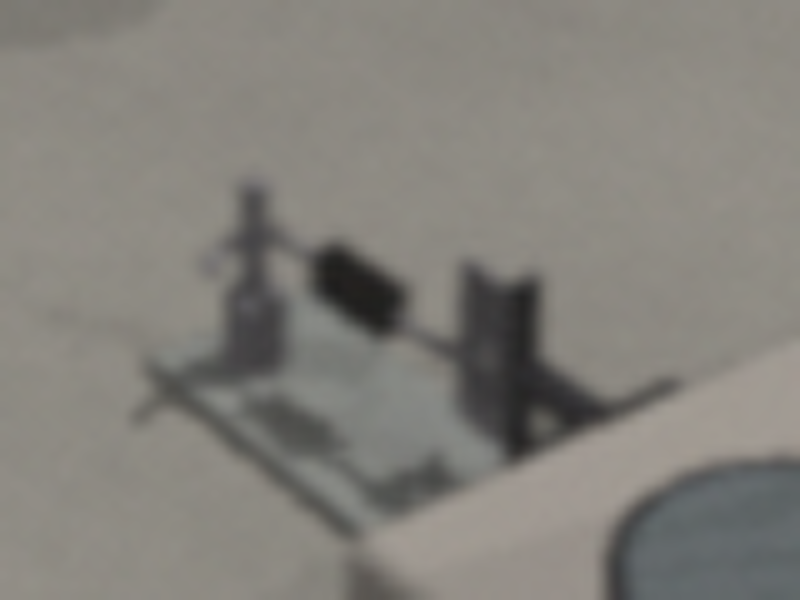

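View pics/w13.png

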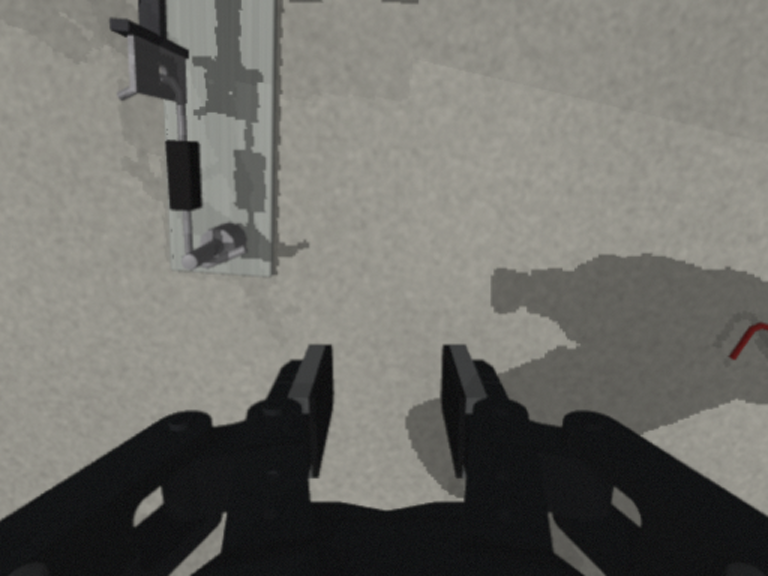

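The hook is caught at both ends: through the tab at (275,445) and round the post at (615,435) in s13. The shutter is open and steady, and the robot is clear. I'll hand it in.

```bash
python3 - <<'E'
from h import *
robot.close_job()
E
```

```text
the job is handed in; nothing more can be done
```

The hook alone is now holding the shutter open. One end of the dark-sleeved S-hook goes through the tab's hole, which I found at about z = 59.5 mm. The other end is caught behind the anchor post. I handed the job in at about 38 s.

**One mishap:** on the first approach I lowered the hook's rear end onto the post top with about 5 N, and the hook tilted in the grip. I laid it flat on clear bench, stopping at the 20 N guard, then regrasped it.

**The rest of the move:**
- **Insertion:** it met less than 1 N of side force.
- **Pull:** it took about 6 N, as the spring predicts for 43 mm of travel.
- **Swing round the post:** no extra contact force showed.
- **Handover:** I eased the hook back until the post took the load, at about 29 mm of travel by my estimate. It pushed past balance by about 5 N for a moment before I backed off.

**Last checks:** about a second after the gripper had lifted clear, the side, scene and wrist pictures showed the hook caught at both ends and the shutter open. The wrist force was close to zero. I sent no move near the dish, jar or notebook, but did not re-measure where they stand.

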